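Load the sample deck and start the run

ROBOT

A 6-joint arm with a two-finger parallel gripper is mounted at the origin on the work surface. World frame = base frame: x ahead of the robot, y to its left, z up, the work surface at z = 0. Lengths are in m, angles in rad, forces in N, time in s.
With the tool pointing down it reaches from about 0.25 to 0.775 m from the base axis. Payload 8.9 kg.
Tool frame: the origin (TCP) lies on the centre line of the jaws, within the pads' length; the fingertips stand 19 mm ahead of it and the grasp point (between the pads) is the TCP; y points along the fingers, x is the direction in which the jaws open and shut, and the axes are right-handed (so a half turn about y gives the same grasp; the last joint's range is limited). The gripper opens to 85 mm and grips with 20 to 120 N. Pads are 22 mm wide; open, the fingers measure 114 mm over their backs; the gripper's body (76 mm by 85 mm) begins 54 mm behind the grasp point. The pads swing forward as they close: fully open they stand 13 mm farther back than shut.
Start: joints at [1.092, 0.291, -0.153, 1.127, 0, 1.431], TCP at [0.175, 0.495, 0.25] pointing down, gripper open.
Joint ranges: [-2.52, 2.52], [-0.91, 1.74], [-1.3, 1.37], [-1.96, 2.02], [-1.52, 1.47], [-3.14, 3.14]. Speed limits (rad/s): [2.22, 2.22, 2.79, 3.14, 3.14, 3.14].

INTERFACE

Orientations are given as a unit quaternion [w, x, y, z].
In Python, from cell import r gives the robot as it stands.
- The arm moves only by the tool play_rows, never from a script. Its argument "motion" is one flat list of numbers, 5 for each row, row after row: the opening, from 0 (shut) to 1 (fully open), then the shift along the tool's x, y, z scaled (see below), then the turn about the tool's y scaled (see below). In form: [gripper, x, y, z, twist, gripper, x, y, z, twist, ...]. A call has 1 to 12 rows; each row shifts and turns the commanded pose from where the row before left it, along the tool's axes as they then stand; what a row does not reach is not made up. The controller multiplies each number of a shift by 0.03 m and each number of a turn by 5 degrees. A row lasts 1/12 s, in which the tool goes at most 41.7 mm and 7.16 degrees, less where a joint would pass 70% of its speed; a pose out of reach is approached as far as the arm can. A call with a number of a shift or a turn outside -1 to 1 is refused whole. A call with a gripper value outside its range is refused whole. The fingers move at their own pace and stop on an object; the grip force is fixed at half the most. Time passes only in rows, so rows that do not move let the fingers close. It gives the time, the measured TCP pose, the force and the opening at its end, in the units of the state.
- r.get_obs(): the state, without advancing time (a new reading comes with each control period).
- r.capture(name): name is "scene" or "side" or "wrist"; returns a dict with "img" (480x640x3 uint8, blue, green, red), "vfov" (degrees; the focal length in pixels is half the picture's height over the tangent of half this angle, whatever the lens; pixels are square), "cx", "cy" (the principal point, pixels), "rvec" (rotation vector, rad) and "tvec" (3), from world to camera coordinates, as OpenCV has them. Camera axes: x right, y down, z forward; pixel columns grow to the right and rows downward; lengths in m; the calibration is good to about 2 mm. A picture is of the moment at which its call begins. There is no depth.
- r.job_done(): hands the job in, once; it reports no verdict.
The state is a dict: "clock": time; "joint_pos": joint angles; "joint_velocities": joint speeds; "tau": joint torques, N m; "tcp_pos": TCP position; "tcp_rot": TCP orientation; "contact_force": force on the tool from outside, world axes, zero at the start; "wrist_torque": the same for the moment, N m; "opening": opening from 0.0 (shut) to 1.0 (fully open).
Only numpy, scipy, OpenCV 4.12 (cv2) and the standard library are available. Lean on these libraries where they do the work, as an engineer would, in place of code of your own. Each camera call takes 0.05 s, during which the arm holds its last target.

TASK

Wake the analyser by pressing the round key on its control pad, then clear the empty beaker off the loading deck and stand it in the white returns tray, and stand all the jars upright on the deck in two neat rows: tall jars centred along the back stripe, short jars along the front stripe, side by side with less than about 25 mm between neighbours. When the deck is loaded, start the run with the long bar key. Press each key gently, just until you feel it click, and no further, then let it come back up; leave everything else on the bench where it is.

Things in the scene. Friction and masses are not known exactly. Their poses are not given: they have to be found in the camera images.
- deck: Loading deck: fixed plain aluminium slab 240 (x) by 280 (y) by 30 mm high, origin under its centre; x points away from the robot side. On top are two black printed row stripes along y, each 60 wide by 220 long.
- row_back (a point): Centre of the back row stripe (farther from the robot) on the deck's top face, for tall jars; the stripe runs along its y axis, +-110 mm; 55 mm from the deck's centre along x.
- row_front (a point): Centre of the front row stripe (nearer the robot) on the deck's top face, for short jars; same axes and size.
- tray_floor (a point): Centre of the inner floor (4 mm above the bench) of the returns tray, a fixed open white plastic tray 130 by 130 mm outside, walls 4 mm thick and 18 mm high.
- round_key (a joint): The round key of the control pad. Value = travel in m, 0 at rest, growing downward. A tactile dome under it: resistance climbs to about 6 N at 2 to 2.5 mm, then falls to about 2 to 2.5 N at 6 mm (that drop is the click; it counts from 4.5 mm), then climbs steeply again (about 6 N at 8 mm, 13 N at 9 mm, stop at 10.5 mm). Past 9 mm is over-pressed and damages the dome. Springs back by itself.
- bar_key (a joint): The long bar-shaped key of the control pad. Value = travel in m, 0 at rest, growing downward. A tactile dome under it: resistance climbs to about 6 N at 2 to 2.5 mm, then falls to about 2 to 2.5 N at 6 mm (that drop is the click; it counts from 4.5 mm), then climbs steeply again (about 6 N at 8 mm, 13 N at 9 mm, stop at 10.5 mm). Past 9 mm is over-pressed and damages the dome. Springs back by itself.
- round_key_top (a point): Centre of the top face of the round grey key, 36 mm diameter, standing 15 mm above the 35 mm high control pad (fixed, 120 by 170 mm); z up; moves down with the key.
- bar_key_top (a point): Centre of the top face of the long grey bar key, 36 by 76 mm (long along its y axis), 72 mm from the round key on the same control pad, 15 mm proud; z up; moves down with the key.
- beaker_mid (a point): Empty open beaker left on the deck, clear plastic with a white band, 60 mm across, 66 mm high, 120 g, walls 3 mm; the point is on its axis half-way up, 33 mm above its foot; z up.
- tall1_mid (a point): Tall amber jar with white cap, 56 mm diameter, 84 mm high overall (the top 22 mm is the cap, 42 mm diameter), about 250 g; the point is its centre, 42 mm above its foot; z along its axis, up. Two or three tall jars are present (None if absent).
- tall2_mid (a point): Tall amber jar with white cap, 56 mm diameter, 84 mm high overall (the top 22 mm is the cap, 42 mm diameter), about 250 g; the point is its centre, 42 mm above its foot; z along its axis, up. Two or three tall jars are present (None if absent).
- tall3_mid (a point): Tall amber jar with white cap, 56 mm diameter, 84 mm high overall (the top 22 mm is the cap, 42 mm diameter), about 250 g; the point is its centre, 42 mm above its foot; z along its axis, up. Two or three tall jars are present (None if absent).
- short1_mid (a point): Short amber jar with white cap, 56 mm diameter, 54 mm high overall (the top 22 mm is the cap, 42 mm diameter), about 180 g; the point is its centre, 27 mm above its foot; z along its axis, up. Both short jars are always present.
- short2_mid (a point): Short amber jar with white cap, 56 mm diameter, 54 mm high overall (the top 22 mm is the cap, 42 mm diameter), about 180 g; the point is its centre, 27 mm above its foot; z along its axis, up. Both short jars are always present.
- wash_bottle: Bystander: white bottle, 68 mm diameter, 170 mm high, origin under its centre.
- dish: Bystander: flat glass dish, 84 mm diameter, 16 mm high, origin under its centre.
- tape_roll: Bystander: paper roll, 90 mm diameter, 45 mm high, origin under its centre.
- tip_box: Bystander: blue box 80 by 120 by 50 mm high, origin under its centre.
- tall1: The same jar as point tall1_mid, origin under its foot centre.
- tall2: The same jar as point tall2_mid, origin under its foot centre.
- tall3: The same jar as point tall3_mid, origin under its foot centre.
- short1: The same jar as point short1_mid, origin under its foot centre.
- short2: The same jar as point short2_mid, origin under its foot centre.
- beaker: The same beaker as point beaker_mid, origin under its foot centre.

How it is judged:
By the outcome, as a careful person would: the job done as asked, in the order asked, and still so for the second after the job is handed in, with the robot touching nothing.
Of tall1, tall2, tall3 only 2 to 3 are there at a start; the rules pass over those that are not, and their reading is None.
At some moment in a run one of short1, short2, beaker may be knocked a few centimetres aside while the robot is not near it.
Once in a run the grip may slacken for a moment while it holds something.
It also fails if it takes over 210 s, if anything falls off the work surface, if the arm or the gripper's body presses on something with over 40 N, if the wrist force passes 120 N, or if a joint passes its speed limit or range.

## Working session

There is one attempt and no reset: what is moved stays moved. The work goes in short steps, Python scripts to look and compute and a tool call to move; the robot and the scene stay as the last step left them, time stands still between calls to the robot, and variables do not carry over. Pictures are saved under pics/ and viewed, and the job is handed in when it is done.

Besides the shell and the picture viewer there is one more tool, called after "Emit:" as name(argument=value, ...), one argument or row to a line, values as JSON. play_rows: Moves the arm, as the interface text tells. Shifts and turns lie within -1 to 1; 1 stands for 0.03 m of shift or 5 degrees of turn. Its arguments: {"type":"object","properties":{"motion":{"type":"array"}},"required":["motion"]}

```bash
ls; mkdir -p pics
cat > h.py <<'E'
import numpy as np,cv2
from cell import r
def cap(n,fn=None):
    c=r.capture(n)
    if fn: cv2.imwrite('pics/'+fn,c['img'])
    return c
def K(c):
    f=c['img'].shape[0]/2/np.tan(np.radians(c['vfov'])/2)
    return np.array([[f,0,c['cx']],[0,f,c['cy']],[0,0,1.]])
def ray(c,u,v):
    R,_=cv2.Rodrigues(np.array(c['rvec'],float)); t=np.array(c['tvec'],float).ravel()
    d=R.T@np.linalg.inv(K(c))@np.array([u,v,1.]); return -R.T@t,d
def onz(c,u,v,z):
    o,d=ray(c,u,v); return o+d*(z-o[2])/d[2]
def proj(c,P):
    p,_=cv2.projectPoints(np.array(P,float).reshape(-1,3),np.array(c['rvec'],float),np.array(c['tvec'],float),K(c),None); return p.reshape(-1,2)
E
python3 - <<'E'
from h import *
np.set_printoptions(precision=4,suppress=True)
for n in ['scene','side','wrist']:
    c=cap(n,n+'0.png'); o,d=ray(c,320,240); print(n,c['vfov'],c['cx'],c['cy'],o,d)
print(r.get_obs())
E
```

```text
pics
scene 43.12909701146522 323.74145833913485 252.0783111869637 [0.9402 0.8071 1.0792] [-0.3309 -0.5874 -0.7389]
side 52.193528883502914 321.5991832907355 239.75725497565878 [0.3691 0.848  0.7072] [ 0.1593 -0.7838 -0.6002]
wrist 58.467045653614214 323.37529323190023 244.9724769594657 [0.1112 0.5181 0.3731] [ 0.2395 -0.0934 -0.9665]
{'clock': 0.15, 'joint_pos': array([ 1.0917,  0.2912, -0.1539,  1.1267, -0.    ,  1.4315]), 'joint_velocities': array([-0.0009, -0.0005,  0.0011,  0.0016, -0.0001,  0.0028]), 'tau': array([  0.0008, -53.737 ,  33.152 ,   0.0114,  -0.0002,  -0.    ]), 'tcp_pos': array([0.1748, 0.4947, 0.2499]), 'tcp_rot': array([-0.5772,  0.5775,  0.4079, -0.4086]), 'contact_force': array([-0.2637, -0.2056, -0.2251]), 'wrist_torque': array([ 0.0236, -0.0861, -0.0634]), 'opening': 1.0012875696588466}
```

View pics/scene0.png

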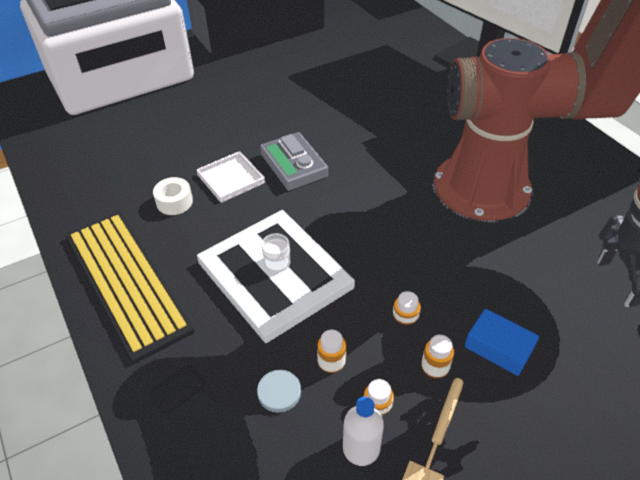

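View pics/side0.png

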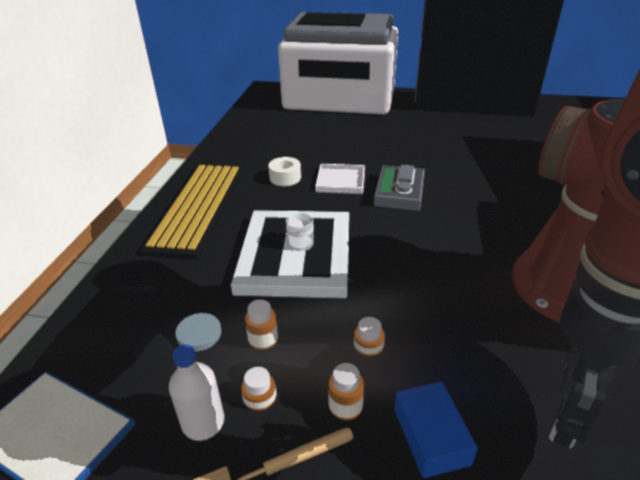

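View pics/wrist0.png

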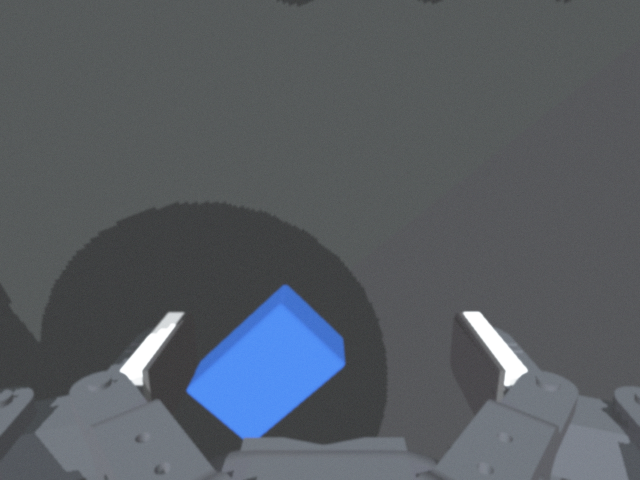

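Two tall jars (scene px (332,350), (438,355)) and two short ones ((407,307), (379,397)); beaker on deck at (276,250); pad at (295,158); tray at (230,176). Zooming for measurement.

Run:
```python
import cv2
s=cv2.imread('pics/scene0.png'); d=cv2.imread('pics/side0.png')
def z(i,x,y,w,h,k,n): cv2.imwrite('pics/'+n,cv2.resize(i[y:y+h,x:x+w],None,fx=k,fy=k,interpolation=cv2.INTER_CUBIC))
z(s,190,125,170,130,4.5,'z1.png'); z(s,300,280,160,140,4.2,'z2.png')
z(d,260,150,170,110,4.6,'z3.png'); z(d,230,290,160,130,4.5,'z4.png')
```

```text
(no output)
```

View pics/z1.png

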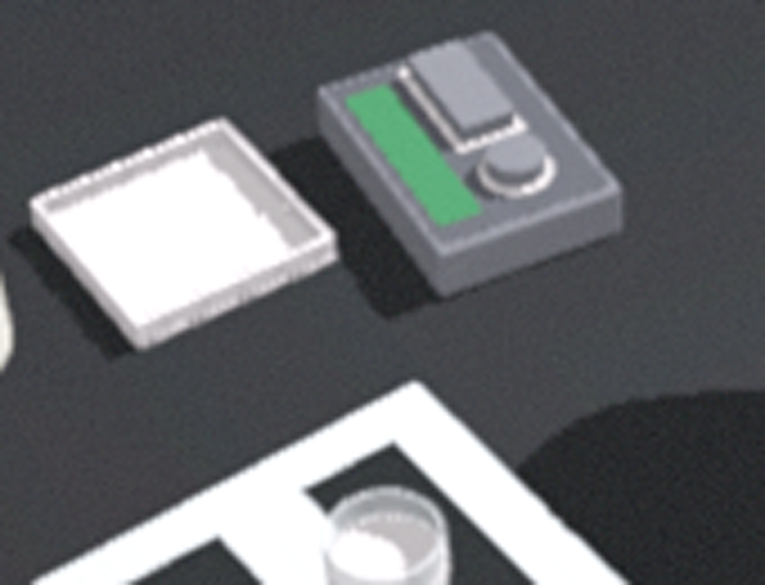

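View pics/z2.png

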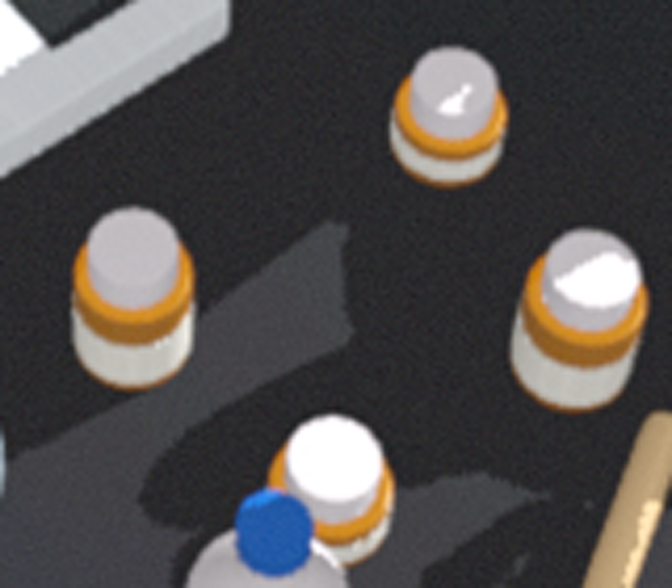

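View pics/z3.png

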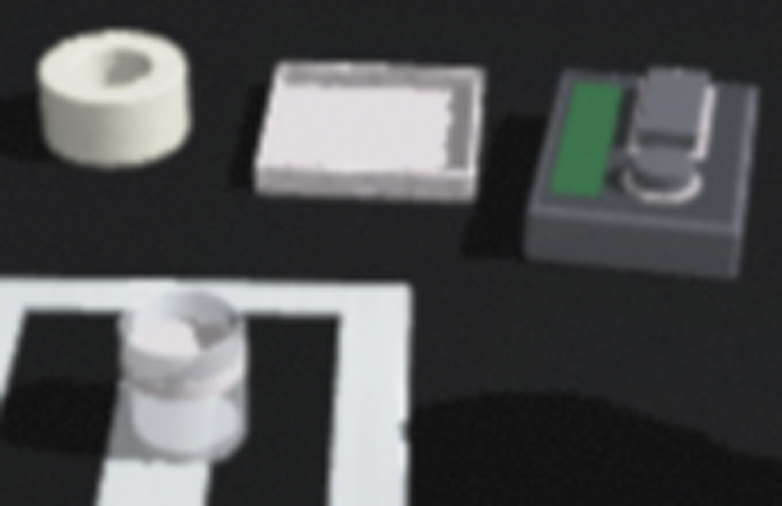

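View pics/z4.png

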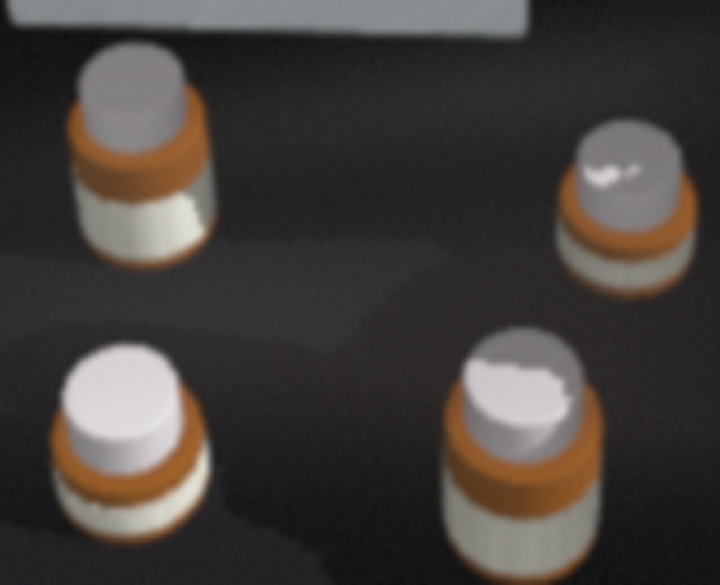

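Run:
```python
import cv2
s=cv2.imread('pics/scene0.png'); d=cv2.imread('pics/side0.png')
def z(i,x,y,w,h,k,n): cv2.imwrite('pics/'+n,cv2.resize(i[y:y+h,x:x+w],None,fx=k,fy=k,interpolation=cv2.INTER_CUBIC))
z(s,190,200,170,140,4.2,'z5.png'); 
z(d,225,200,135,105,5.5,'z6.png');
```

```text
(no output)
```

View pics/z5.png

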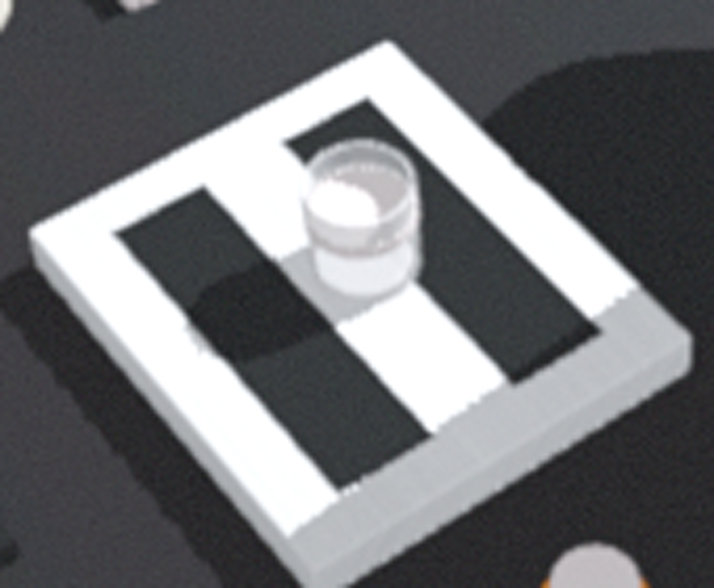

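View pics/z6.png

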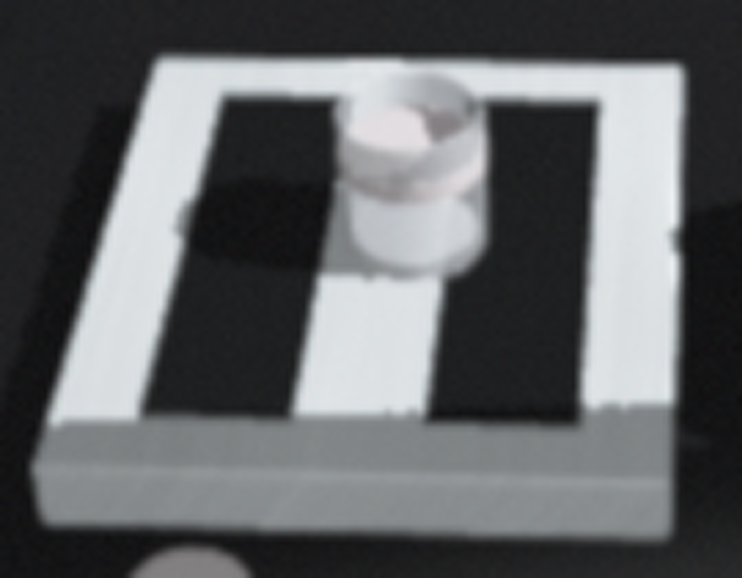

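```bash
cat > m1.py <<'E'
from h import *
np.set_printoptions(precision=4,suppress=True)
S=cap('scene');D=cap('side')
def px(p,k,o): return ((p[0]+.5)/k-.5+o[0],(p[1]+.5)/k-.5+o[1])
def pts(c,L,k,o,z): return np.array([onz(c,*px(p,k,o),z)[:2] for p in L])
def top(c,p,k,o,z,rad):
    u=px(p,k,o); q=onz(c,*u,z)[:2]; oo,_=ray(c,*u); h=q-oo[:2]; h/=np.linalg.norm(h); return q-rad*h
a=(4.2,(190,200)); b=(5.5,(225,200))
sb=pts(S,[(118,235),(206,187),(432,433),(340,493)],*a,.03); sf=pts(S,[(284,143),(368,99),(602,330),(512,383)],*a,.03)
print('S back',sb,sb.mean(0)); print('S front',sf,sf.mean(0))
print('D back',pts(D,[(222,94),(292,419),(142,416)],*b,.03)); print('D front',pts(D,[(601,101),(581,424),(427,421)],*b,.03))
print('D deck corners',pts(D,[(155,55),(685,65),(670,480),(35,465)],*b,.03))
print('beaker',top(S,(362,139),*a,.096,.03),top(D,(413,68),*b,.096,.03))
a=(4.5,(190,125)); b=(4.6,(260,150))
t=pts(S,[(30,203),(222,118),(336,240),(137,335)],*a,.018);print('tray S',t,t.mean(0))
t=pts(D,[(278,62),(486,68),(477,175),(257,175)],*b,.018);print('tray D',t,t.mean(0))
t=pts(S,[(318,92),(492,32),(621,192),(440,242)],*a,.035);print('pad S',t,t.mean(0))
print('round',pts(S,[(517,157)],*a,.05),pts(D,[(663,165)],*b,.05))
t=pts(S,[(412,52),(462,38),(514,110),(468,135)],*a,.05);print('bar S',t,t.mean(0))
t=pts(D,[(648,70),(711,72),(703,140),(638,140)],*b,.05);print('bar D',t,t.mean(0))
a=(4.2,(300,280)); b=(4.5,(230,290))
for n,p,q,z in [('tA',(134,208),(133,42),.084),('tB',(592,230),(523,328),.084),('sC',(454,47),(629,120),.054),('sD',(333,415),(121,344),.054)]:
    print(n,top(S,p,*a,z,.021),top(D,q,*b,z,.021))
from scipy.spatial.transform import Rotation as Ro
o=r.get_obs();q=o['tcp_rot'];print(Ro.from_quat([*q[1:],q[0]]).as_matrix())
E
python3 m1.py
```

```text
S back [[ 0.696  -0.1046]
 [ 0.6397 -0.1122]
 [ 0.6122  0.1003]
 [ 0.6696  0.1096]] [ 0.6544 -0.0017]
S front [[ 0.5878 -0.1201]
 [ 0.5313 -0.1265]
 [ 0.5031  0.0866]
 [ 0.5613  0.0931]] [ 0.5458 -0.0167]
D back [[ 0.7007 -0.1087]
 [ 0.6134  0.1011]
 [ 0.6708  0.1088]]
D front [[ 0.532  -0.1302]
 [ 0.504   0.0858]
 [ 0.5622  0.0937]]
D deck corners [[ 0.7398 -0.1346]
 [ 0.4991 -0.1648]
 [ 0.4661  0.1114]
 [ 0.7022  0.1424]]
beaker [ 0.5851 -0.0158] [ 0.5886 -0.0172]
tray S [[ 0.6203 -0.4207]
 [ 0.4902 -0.4337]
 [ 0.4802 -0.2998]
 [ 0.6117 -0.2858]] [ 0.5506 -0.36  ]
tray D [[ 0.6223 -0.4252]
 [ 0.4893 -0.4375]
 [ 0.4795 -0.3046]
 [ 0.6084 -0.2843]] [ 0.5499 -0.3629]
pad S [[ 0.4373 -0.4064]
 [ 0.3194 -0.4037]
 [ 0.327  -0.2347]
 [ 0.4374 -0.2503]] [ 0.3803 -0.3238]
round [[ 0.3719 -0.2769]] [[ 0.3717 -0.2784]]
bar S [[ 0.379  -0.394 ]
 [ 0.3467 -0.3905]
 [ 0.3528 -0.3149]
 [ 0.3869 -0.3087]] [ 0.3664 -0.352 ]
bar D [[ 0.3864 -0.3902]
 [ 0.3487 -0.3934]
 [ 0.3505 -0.3102]
 [ 0.3873 -0.3045]] [ 0.3682 -0.3496]
tA [0.6045 0.2501] [0.6035 0.2484]
tB [0.4332 0.3643] [0.4312 0.3667]
sC [0.4083 0.2289] [0.4084 0.2304]
sD [0.5766 0.3728] [0.5735 0.3734]
[[ 0.3333 -0.0003 -0.9428]
 [ 0.9428 -0.0005  0.3333]
 [-0.0006 -1.      0.0001]]
```

Positions agree between both views within 2–3 mm: deck yaw ≈7.5°, all jars upright. First I align the tool to the deck and shut the gripper for pressing.

Emit:
play_rows(
  motion=[0, 0, 0, 0, 1, 0, 0, 0, 0, 1, 0, 0, 0, 0, 1, 0, 0, 0, 0, 1, 0, 0, 0, 0, 1, 0, 0, 0, 0, 1, 0, 0, 0, 0, 1, 0, 0, 0, 0, 1, 0, 0, 0, 0, 1, 0, 0, 0, 0, 1, 0, 0, 0, 0, 1, 0, 0, 0, 0, 1],
)

```text
clock: 1.25
tcp_pos: [0.1749, 0.4949, 0.2502]
tcp_rot: [-0.704, 0.704, 0.063, -0.063]
contact_force: [0.2, -0.8, -0.2]
opening: 0.001
```

```bash
cat > g.py <<'E'
import sys
from h import *
from scipy.spatial.transform import Rotation as Ro
np.set_printoptions(precision=3,suppress=True)
# usage g.py x y z : prints remaining offset in units along tool axes
def rem(P,yaw=7.5):
    o=r.get_obs();q=o['tcp_rot'];M=Ro.from_quat([*q[1:],q[0]]).as_matrix()
    y=np.degrees(np.arctan2(M[1,0],M[0,0]))
    print('t',round(o['clock'],2),'tcp',o['tcp_pos'],'yaw %.2f'%y,'twist units %.2f'%((y-yaw)/5),'F',o['contact_force'],'op %.3f'%o['opening'],'tilt',M[2,1])
    print('  units x,y,z:',M.T@(np.array(P)-o['tcp_pos'])/.03)
if __name__=='__main__': rem([float(a) for a in sys.argv[1:4]])
E
python3 g.py .372 -.2775 .12
```

```text
t 1.25 tcp [0.175 0.495 0.25 ] yaw 10.28 twist units 0.56 F [ 0.152 -0.771 -0.245] op 0.001 tilt -0.9999999519402076
  units x,y,z: [  1.869   4.345 -26.504]
```

Emit:
play_rows(
  motion=[0, 1, 0, -0.6, 0.56, 0, 1, 0, -0.9, 0, 0, 1, 0, -0.9, 0, 0, 1, 0, -0.9, 0, 0, 0, 0, -1, 0, 0, 0, 0, -1, 0, 0, 0, 0, -1, 0, 0, 0, 0, -1, 0, 0, 0, 0, -1, 0, 0, 0, 0, -1, 0, 0, 0, 0, -1, 0, 0, 0, 0, -1, 0],
)

```text
clock: 2.25
tcp_pos: [0.34, 0.1755, 0.2504]
tcp_rot: [0.706, -0.705, -0.048, 0.048]
contact_force: [0.0, -0.4, -0.4]
opening: 0.001
```

Emit:
play_rows(
  motion=[0, 0, 0, -1, 0, 0, 0, 0, -1, 0, 0, 0, 0, -1, 0, 0, 0, 0, -1, 0, 0, 0, 0, -1, 0, 0, 0, 0, -1, 0, 0, 0, 0, -1, 0, 0, 0, 0, -1, 0, 0, 0, 0, -1, 0, 0, 0, 0, -1, 0, 0, 0, 0, -0.5, 0, 0, 0, 0, 0, 0],
)

```text
clock: 3.25
tcp_pos: [0.383, -0.138, 0.2502]
tcp_rot: [-0.705, 0.706, 0.047, -0.046]
contact_force: [-0.9, -0.7, -0.4]
opening: -0.001
```

```bash
python3 g.py .372 -.2775 .08
```

```text
t 3.25 tcp [ 0.383 -0.138  0.25 ] yaw 7.55 twist units 0.01 F [-0.862 -0.684 -0.355] op -0.001 tilt -0.9999995447149345
  units x,y,z: [-0.975  5.678 -4.555]
```

Emit:
play_rows(
  motion=[0, -0.2, 0, -1, 0, 0, -0.2, 0.5, -1, 0, 0, -0.2, 1, -1, 0, 0, -0.2, 1, -1, 0, 0, -0.17, 1, -0.55, 0, 0, 0, 1, 0, 0, 0, 0, 0.7, 0, 0, 0, 0, 0.3, 0, 0, 0, 0, 0, 0, 0],
)

```text
clock: 4.0
tcp_pos: [0.3712, -0.2711, 0.0854]
tcp_rot: [0.707, -0.704, -0.047, 0.049]
contact_force: [0.1, 0.8, 0.1]
opening: 0.004
```

```bash
python3 g.py .372 -.2775 .069; python3 -c "
from h import *
cap('wrist','w1.png');c=cap('side'); i=c['img'][140:270,330:470];cv2.imwrite('pics/sd1.png',cv2.resize(i,None,fx=5,fy=4.5))"
```

```text
t 4.0 tcp [ 0.371 -0.271  0.085] yaw 7.76 twist units 0.05 F [0.078 0.804 0.061] op 0.004 tilt -0.9999922897104195
  units x,y,z: [-0.     0.547 -0.218]
```

View pics/w1.png

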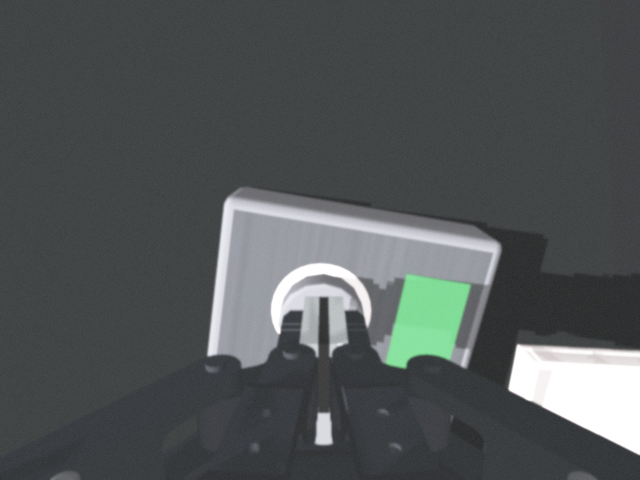

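View pics/sd1.png

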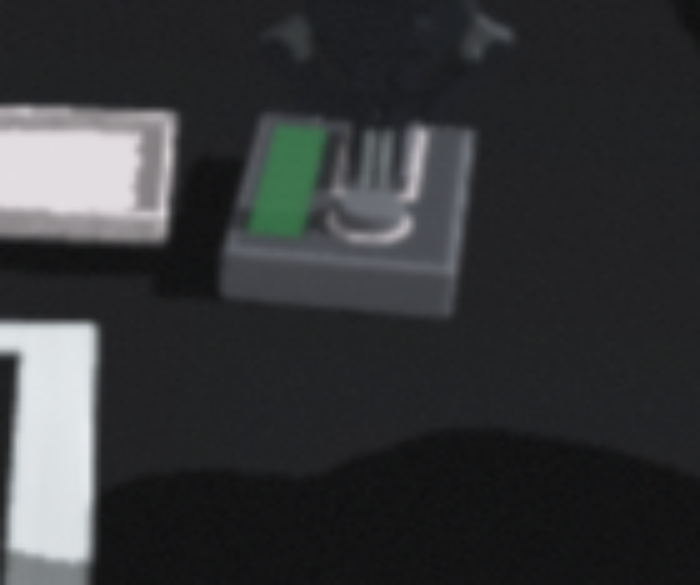

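The wrist view shows the shut fingers centred over the round key (px 321,310 vs fingers 324). Now I descend gently.

Emit:
play_rows(
  motion=[0, 0, 0, 0, 0, 0, 0, 0, 0, 0, 0, 0, 0, 0, 0],
)

```text
clock: 4.35
tcp_pos: [0.3728, -0.2732, 0.088]
tcp_rot: [-0.705, 0.706, 0.048, -0.047]
contact_force: [-0.4, 0.2, -0.1]
opening: 0.002
```

```bash
python3 g.py .372 -.2775 .069
```

```text
t 4.35 tcp [ 0.373 -0.273  0.088] yaw 7.75 twist units 0.05 F [-0.388  0.161 -0.105] op 0.002 tilt -0.9999978503359146
  units x,y,z: [-0.047  0.635 -0.136]
```

Emit:
play_rows(
  motion=[0, 0, 0.3, -0.14, 0, 0, 0, 0.28, 0, 0, 0, 0, 0, 0, 0, 0, 0, 0, 0, 0],
)

```text
clock: 4.68
tcp_pos: [0.3725, -0.277, 0.069]
tcp_rot: [0.706, -0.705, -0.047, 0.048]
contact_force: [0.8, 0.1, 0.7]
opening: 0.006
```

Emit:
play_rows(
  motion=[0, 0, 0.07, 0, 0, 0, 0, 0, 0, 0, 0, 0, 0, 0, 0],
)

```text
clock: 4.93
tcp_pos: [0.3726, -0.277, 0.0676]
tcp_rot: [-0.705, 0.706, 0.048, -0.048]
contact_force: [-2.3, -0.9, 4.7]
opening: 0.004
```

Emit:
play_rows(
  motion=[0, 0, 0.05, 0, 0, 0, 0, 0, 0, 0, 0, 0, 0, 0, 0],
)

```text
clock: 5.18
tcp_pos: [0.3726, -0.277, 0.0661]
tcp_rot: [-0.705, 0.706, 0.048, -0.048]
contact_force: [-1.3, -1.0, 4.9]
opening: 0.002
```

Emit:
play_rows(
  motion=[0, 0, 0.05, 0, 0, 0, 0, 0, 0, 0, 0, 0, 0, 0, 0],
)

```text
clock: 5.43
tcp_pos: [0.3726, -0.277, 0.0645]
tcp_rot: [-0.705, 0.706, 0.048, -0.048]
contact_force: [-0.2, -0.5, 4.0]
opening: 0.001
```

Emit:
play_rows(
  motion=[0, 0, 0.05, 0, 0, 0, 0, 0, 0, 0, 0, 0, 0, 0, 0],
)

```text
clock: 5.68
tcp_pos: [0.3726, -0.277, 0.0629]
tcp_rot: [0.706, -0.705, -0.048, 0.048]
contact_force: [-1.8, -0.8, 3.4]
opening: -0.003
```

Emit:
play_rows(
  motion=[0, 0, 0.02, 0, 0, 0, 0, 0, 0, 0, 0, 0, 0, 0, 0],
)

```text
clock: 5.93
tcp_pos: [0.3726, -0.277, 0.0623]
tcp_rot: [-0.705, 0.706, 0.048, -0.048]
contact_force: [-1.2, -1.7, 2.9]
opening: 0.002
```

```bash
python3 g.py .372 -.2775 .069
```

```text
t 5.93 tcp [ 0.373 -0.277  0.062] yaw 7.73 twist units 0.05 F [-1.229 -1.689  2.908] op 0.002 tilt -0.9999999886283619
  units x,y,z: [-0.023 -0.222 -0.013]
```

Force peaked about 4.9 N and fell to 2.9 N, so the round key clicked. I'll lift and head to the beaker.

Emit:
play_rows(
  motion=[0, 0, -0.3, 0, 0, 0, 0, -0.8, 0, 0, 0, 0, -1, 0, 0, 1, 0, -1, 0, 0, 1, 0, -1, 0, 0, 1, 1, -0.5, 0.8, 0, 1, 1, 0, 0.8, 0, 1, 1, 0, 0.8, 0, 1, 1, 0, 0.8, 0, 1, 1, 0, 0.8, 0, 1, 1, 0, 0.8, 0, 1, 1, 0, 0.8, 0],
)

```text
clock: 6.93
tcp_pos: [0.5591, -0.0801, 0.2009]
tcp_rot: [0.706, -0.705, -0.048, 0.048]
contact_force: [0.5, -0.9, 0.1]
opening: 1.001
```

```bash
python3 g.py .587 -.0165 .07; python3 -c "
from h import *
c=cap('side'); i=c['img'][140:440,230:470];cv2.imwrite('pics/sd2.png',cv2.resize(i,None,fx=2.5,fy=2))"
```

```text
t 6.93 tcp [ 0.559 -0.08   0.201] yaw 7.75 twist units 0.05 F [ 0.48  -0.881  0.083] op 1.001 tilt -0.9999996845908008
  units x,y,z: [1.205 4.366 1.971]
```

View pics/sd2.png

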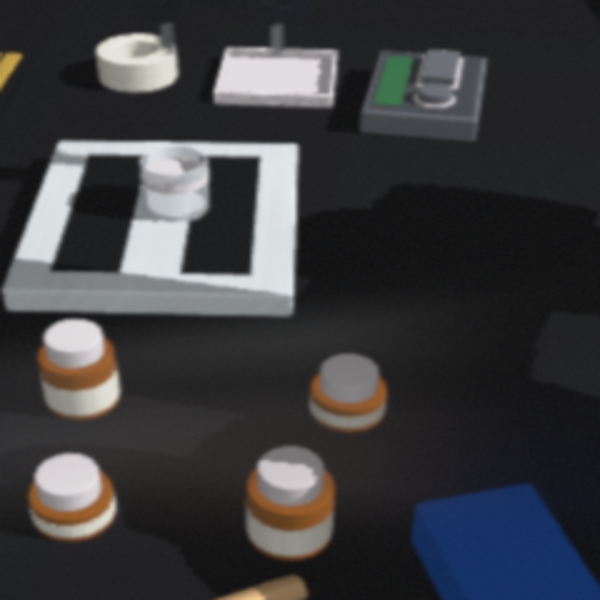

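Nothing has moved so far; the round key is back up. Moving over the beaker.

Emit:
play_rows(
  motion=[1, 0.4, 0, 0.7, 0, 1, 0.4, 0, 0.7, 0, 1, 0.2, 1, 0.2, 0, 1, 0, 1, 0, 0, 1, 0, 0, 0, 0, 1, 0, 0, 0, 0],
)

```text
clock: 7.48
tcp_pos: [0.5801, -0.0302, 0.1398]
tcp_rot: [0.706, -0.705, -0.047, 0.049]
contact_force: [0.0, -0.3, 0.8]
opening: 0.997
```

```bash
python3 g.py .587 -.0165 .07
```

```text
t 7.48 tcp [ 0.58 -0.03  0.14] yaw 7.75 twist units 0.05 F [ 0.031 -0.296  0.766] op 0.997 tilt -0.9999932919965114
  units x,y,z: [0.298 2.327 0.417]
```

Emit:
play_rows(
  motion=[1, 0.3, 0, 0.42, 0, 1, 0, 0.3, 0, 0, 1, 0, 0.9, 0, 0, 1, 0, 0.8, 0, 0, 1, 0, 0.32, 0, 0, 1, 0, 0, 0, 0, 1, 0, 0, 0, 0],
)

```text
clock: 8.07
tcp_pos: [0.5889, -0.0174, 0.0717]
tcp_rot: [-0.706, 0.706, 0.048, -0.047]
contact_force: [-0.5, -0.8, 0.6]
opening: 0.999
```

```bash
python3 g.py .587 -.0165 .07;  python3 -c "
from h import *
cap('wrist','w2.png')"
```

```text
t 8.07 tcp [ 0.589 -0.017  0.072] yaw 7.71 twist units 0.04 F [-0.473 -0.844  0.604] op 0.999 tilt -0.9999999484523461
  units x,y,z: [-0.06   0.057  0.038]
```

View pics/w2.png

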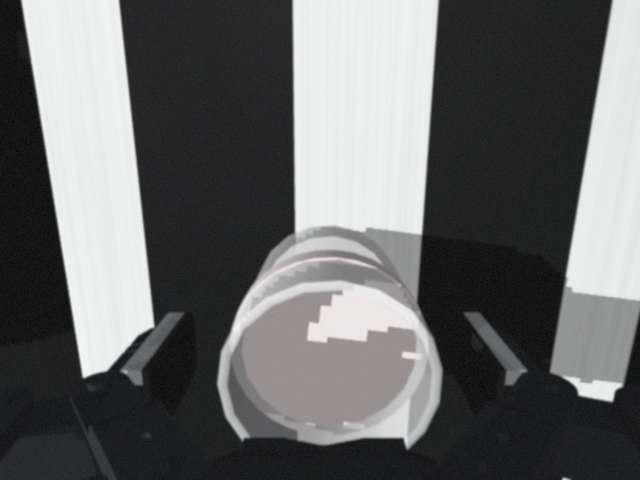

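The beaker (rim px 220–441) sits between the pads (183–465), so I close.

Emit:
play_rows(
  motion=[0, 0, 0, 0, 0, 0, 0, 0, 0, 0, 0, 0, 0, 0, 0, 0, 0, 0, 0, 0, 0, 0, 0, 0, 0, 0, 0, 0, 0, 0],
)

```text
clock: 8.62
tcp_pos: [0.5897, -0.0171, 0.0724]
tcp_rot: [-0.705, 0.706, 0.049, -0.047]
contact_force: [-0.2, -0.6, 8.0]
opening: 0.679
```

Emit:
play_rows(
  motion=[0, 0, -0.5, 0, 0, 0, 0, -0.5, 0, 0, 0, 0, 0, 0, 0, 0, 0, 0, 0, 0],
)

```text
clock: 8.95
tcp_pos: [0.5895, -0.0171, 0.1016]
tcp_rot: [-0.705, 0.706, 0.048, -0.047]
contact_force: [0.4, 0.2, -1.4]
opening: 0.674
```

```bash
python3 g.py .55 -.3615 .075
```

```text
t 8.95 tcp [ 0.589 -0.017  0.102] yaw 7.74 twist units 0.05 F [ 0.378  0.16  -1.375] op 0.674 tilt -0.9999976522057968
  units x,y,z: [ -2.851   0.886 -11.198]
```

Emit:
play_rows(
  motion=[0, -0.2, -0.2, -0.6, 0, 0, -0.3, 0, -1, 0, 0, -0.3, 0, -1, 0, 0, -0.3, 0, -1, 0, 0, -0.3, 0, -1, 0, 0, -0.3, 0, -1, 0, 0, -0.3, 0, -1, 0, 0, -0.3, 0, -1, 0, 0, -0.3, 0, -1, 0, 0, -0.25, 0, -1, 0, 0, 0, 0, -0.6, 0, 0, 0, 0, 0, 0],
)

```text
clock: 9.95
tcp_pos: [0.5446, -0.3356, 0.1057]
tcp_rot: [-0.705, 0.706, 0.046, -0.046]
contact_force: [-0.7, 1.0, -2.1]
opening: 0.678
```

Emit:
play_rows(
  motion=[0, 0, 0, -0.4, 0, 0, 0, 0, 0, 0, 0, 0, 0, 0, 0],
)

```text
clock: 10.2
tcp_pos: [0.5467, -0.3432, 0.1062]
tcp_rot: [0.706, -0.705, -0.048, 0.048]
contact_force: [0.2, 0.5, -1.2]
opening: 0.674
```

```bash
python3 g.py .55 -.3615 .0475; python3 -c "
from h import *
c=cap('side'); i=c['img'][100:320,220:460];cv2.imwrite('pics/sd3.png',cv2.resize(i,None,fx=3,fy=2.7))"
```

```text
t 10.2 tcp [ 0.547 -0.343  0.106] yaw 7.74 twist units 0.05 F [ 0.218  0.451 -1.192] op 0.674 tilt -0.9999996402721107
  units x,y,z: [ 0.029  1.956 -0.62 ]
```

View pics/sd3.png

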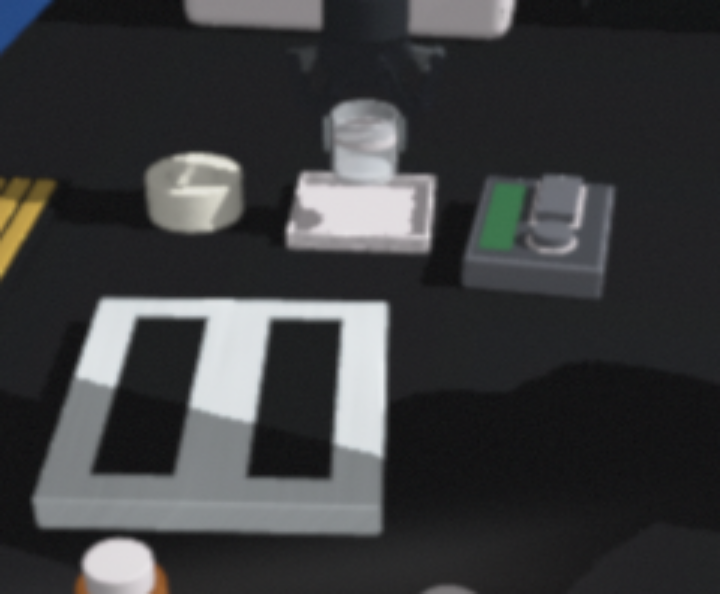

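Emit:
play_rows(
  motion=[0, 0, 0, -0.62, 0, 0, 0, 0.5, 0, 0, 0, 0, 0.6, 0, 0, 0, 0, 0.4, 0, 0, 0, 0, 0.3, 0, 0, 0, 0, 0, 0, 0, 0, 0, 0, 0, 0],
)

```text
clock: 10.83
tcp_pos: [0.5492, -0.3614, 0.0526]
tcp_rot: [0.706, -0.705, -0.048, 0.048]
contact_force: [0.4, -0.1, -0.7]
opening: 0.677
```

```bash
python3 g.py .55 -.3615 .0465
```

```text
t 10.83 tcp [ 0.549 -0.361  0.053] yaw 7.77 twist units 0.05 F [ 0.353 -0.122 -0.686] op 0.677 tilt -0.9999996632549083
  units x,y,z: [ 0.026  0.204 -0.007]
```

Emit:
play_rows(
  motion=[0, 0, 0.12, 0, 0, 0, 0, 0.06, 0, 0, 0, 0, 0, 0, 0, 0, 0, 0, 0, 0],
)

```text
clock: 11.17
tcp_pos: [0.5493, -0.3621, 0.0477]
tcp_rot: [-0.705, 0.706, 0.048, -0.048]
contact_force: [-0.3, -0.2, -0.6]
opening: 0.676
```

```bash
python3 g.py .55 -.3615 .0465
```

```text
t 11.17 tcp [ 0.549 -0.362  0.048] yaw 7.73 twist units 0.05 F [-0.251 -0.162 -0.649] op 0.676 tilt -0.9999999110723063
  units x,y,z: [0.024 0.04  0.018]
```

Emit:
play_rows(
  motion=[0, 0, 0.05, 0, 0, 0, 0, 0, 0, 0, 0.85, 0, 0, 0, 0, 0.9, 0, 0, 0, 0, 0.95, 0, 0, 0, 0, 0.95, 0, 0, 0, 0, 0.95, 0, -0.8, 0, 0, 1, 0, -1, 0, 0, 1, 0, -1, 0, 0, 1, 0, -1, 0, 0, 1, 0, -0.8, 0, 0, 1, 0, 0, 0, 0],
)

```text
clock: 12.17
tcp_pos: [0.5513, -0.3637, 0.1896]
tcp_rot: [-0.703, 0.707, 0.05, -0.046]
contact_force: [0.5, -0.2, 0.3]
opening: 1.001
```

```bash
python3 g.py .4083 .2297 .054; python3 -c "
from h import *
S=cap('scene');D=cap('side')
a=cv2.resize(S['img'][120:260,170:330],None,fx=2.5,fy=2.5);b=cv2.resize(D['img'][100:240,250:410],None,fx=2.5,fy=2.5)
cv2.imwrite('pics/t1.png',np.hstack([a,b]))"
```

```text
t 12.17 tcp [ 0.551 -0.364  0.19 ] yaw 7.73 twist units 0.05 F [ 0.522 -0.155  0.319] op 1.001 tilt -0.9999661523983651
  units x,y,z: [-2.087  4.386 20.268]
```

View pics/t1.png

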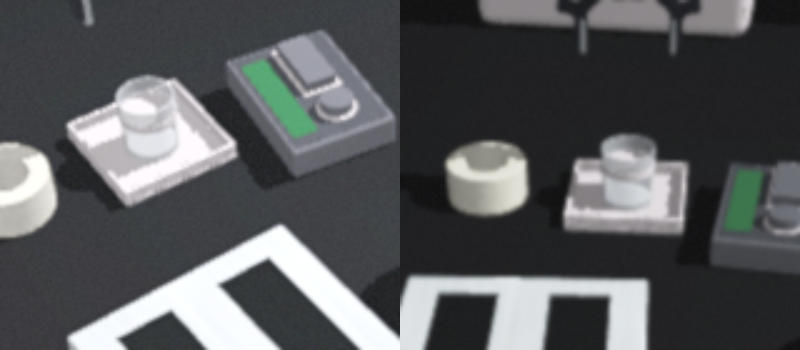

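Beaker stands upright in the tray. Checking the bystander clearances before picking the jars.

```bash
python3 -c "
from h import *
np.set_printoptions(precision=3,suppress=True)
S=cap('scene');D=cap('side')
print('bottle cap',onz(S,365,403,.17),onz(D,184,352,.17)); print('dish',onz(S,279,388,.016),onz(D,199,330,.016))
print('tape handle',onz(S,425,470,.01),onz(S,459,383,.01))
"; python3 g.py .604 .249 .2
```

```text
bottle cap [0.651 0.434 0.17 ] [0.652 0.435 0.17 ]
dish [0.728 0.259 0.016] [0.727 0.262 0.016]
tape handle [0.578 0.532 0.01 ] [0.417 0.426 0.01 ]
t 12.37 tcp [ 0.549 -0.362  0.183] yaw 7.73 twist units 0.05 F [ 0.415 -0.725  0.578] op 0.998 tilt -0.9999987120245244
  units x,y,z: [ 4.562 -0.555 19.922]
```

Emit:
play_rows(
  motion=[1, 0.3, -0.3, 1, 0, 1, 0.3, -0.2, 1, 0, 1, 0.3, 0, 1, 0, 1, 0.3, 0, 1, 0, 1, 0.3, 0, 1, 0, 1, 0.3, 0, 1, 0, 1, 0.3, 0, 1, 0, 1, 0.3, 0, 1, 0, 1, 0.3, 0, 1, 0, 1, 0.3, 0, 1, 0, 1, 0.3, 0, 1, 0, 1, 0.3, 0, 1, 0],
)

```text
clock: 13.37
tcp_pos: [0.607, 0.0109, 0.1973]
tcp_rot: [0.706, -0.705, -0.047, 0.049]
contact_force: [0.5, -1.2, -0.1]
opening: 0.997
```

Emit:
play_rows(
  motion=[1, 0.3, 0, 1, 0, 1, 0.3, 0, 1, 0, 1, 0.2, 0, 1, 0, 1, 0, 0, 1, 0, 1, 0, 0, 1, 0, 1, 0, 0, 1, 0, 1, 0, 0, 1, 0, 1, 0, 0, 0.5, 0, 1, 0, 0, 0, 0, 1, 0, 0, 0, 0],
)

```text
clock: 14.2
tcp_pos: [0.6007, 0.2356, 0.1977]
tcp_rot: [-0.705, 0.706, 0.048, -0.049]
contact_force: [0.6, 0.3, -0.2]
opening: 1.0
```

```bash
python3 g.py .604 .249 .043
```

```text
t 14.2 tcp [0.601 0.236 0.198] yaw 7.81 twist units 0.06 F [ 0.582  0.326 -0.156] op 1.000 tilt -0.9999980912524646
  units x,y,z: [0.178 5.155 0.432]
```

Descend on tall A with a side-on check (still above the cap first).

Emit:
play_rows(
  motion=[1, 0.15, 0.5, 0.38, 0, 1, 0, 1, 0, 0, 1, 0, 0.7, 0, 0, 1, 0, 0, 0, 0, 1, 0, 0, 0, 0],
)

```text
clock: 14.62
tcp_pos: [0.6036, 0.2461, 0.1314]
tcp_rot: [-0.705, 0.706, 0.046, -0.048]
contact_force: [-0.2, -0.0, -0.5]
opening: 0.999
```

```bash
python3 g.py .604 .249 .043; python3 -c "
from h import *
cap('wrist','w3.png')"
```

```text
t 14.62 tcp [0.604 0.246 0.131] yaw 7.65 twist units 0.03 F [-0.204 -0.016 -0.508] op 0.999 tilt -0.9999946184074415
  units x,y,z: [0.036 2.947 0.096]
```

View pics/w3.png

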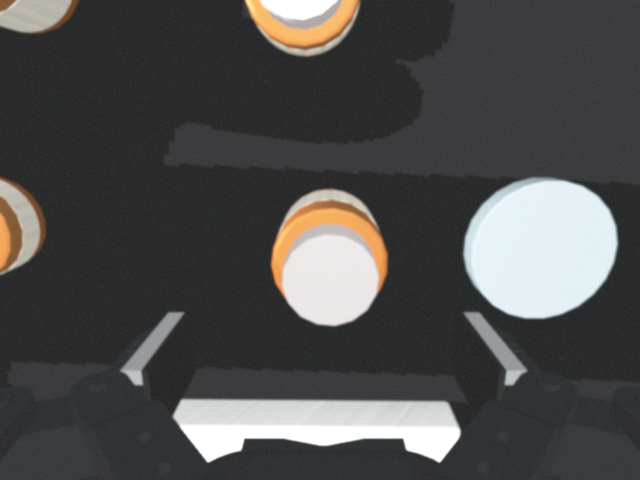

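Tall A's cap (330,275) is centred between the pads (324), so I go down and grip.

Emit:
play_rows(
  motion=[1, 0.04, 0.9, 0.1, 0, 1, 0, 1, 0, 0, 1, 0, 0.75, 0, 0, 1, 0, 0.25, 0, 0, 1, 0, 0, 0, 0, 1, 0, 0, 0, 0, 0, 0, 0, 0, 0, 0, 0, 0, 0, 0, 0, 0, 0, 0, 0, 0, 0, 0, 0, 0, 0, 0, 0, 0, 0, 0, 0, 0, 0, 0],
)

```text
clock: 15.67
tcp_pos: [0.6061, 0.2507, 0.0479]
tcp_rot: [0.706, -0.705, -0.049, 0.047]
contact_force: [-1.9, -1.9, 8.3]
opening: 0.639
```

```bash
python3 g.py .604 .249 .043
```

```text
t 15.67 tcp [0.606 0.251 0.048] yaw 7.73 twist units 0.05 F [-1.858 -1.886  8.335] op 0.639 tilt -0.9999964253855954
  units x,y,z: [-0.077  0.164 -0.047]
```

Emit:
play_rows(
  motion=[0, 0, -0.5, 0, 0, 0, 0, -1, 0, 0, 0, 0, -0.5, 0, 0, 0, 0, 0, 0, 0, 0, 0, 0, 0, 0],
)

```text
clock: 16.08
tcp_pos: [0.6057, 0.2507, 0.1069]
tcp_rot: [0.706, -0.705, -0.048, 0.047]
contact_force: [-0.1, -0.5, -2.7]
opening: 0.642
```

```bash
python3 g.py .6598 -.0355 .11
```

```text
t 16.08 tcp [0.606 0.251 0.107] yaw 7.73 twist units 0.05 F [-0.12  -0.462 -2.702] op 0.642 tilt -0.9999973647834575
  units x,y,z: [ 0.502 -0.105 -9.695]
```

Emit:
play_rows(
  motion=[0, 0, -0.2, -0.6, 0, 0, 0.05, 0, -1, 0, 0, 0.05, 0, -1, 0, 0, 0.05, 0, -1, 0, 0, 0.05, 0, -1, 0, 0, 0.05, 0, -1, 0, 0, 0.05, 0, -1, 0, 0, 0.1, 0, -1, 0, 0, 0.1, 0, -1, 0, 0, 0, 0, -0.8, 0, 0, 0, 0, -0.3, 0, 0, 0, 0, 0, 0],
)

```text
clock: 17.08
tcp_pos: [0.6584, -0.0381, 0.1103]
tcp_rot: [0.706, -0.706, -0.046, 0.047]
contact_force: [-0.1, 0.6, -2.2]
opening: 0.637
```

Emit:
play_rows(
  motion=[0, 0, 0, 0, 0, 0, 0, 0, 0, 0],
)

```text
clock: 17.25
tcp_pos: [0.6584, -0.0346, 0.1111]
tcp_rot: [0.706, -0.705, -0.047, 0.048]
contact_force: [0.2, 0.9, -2.1]
opening: 0.642
```

```bash
python3 g.py .6598 -.0355 .0785; python3 -c "
from h import *
c=cap('side'); i=c['img'][100:320,220:460];cv2.imwrite('pics/sd4.png',cv2.resize(i,None,fx=3,fy=2.7))"
```

```text
t 17.25 tcp [ 0.658 -0.035  0.111] yaw 7.78 twist units 0.06 F [ 0.232  0.884 -2.104] op 0.642 tilt -0.999998740384779
  units x,y,z: [ 0.045  1.087 -0.036]
```

View pics/sd4.png

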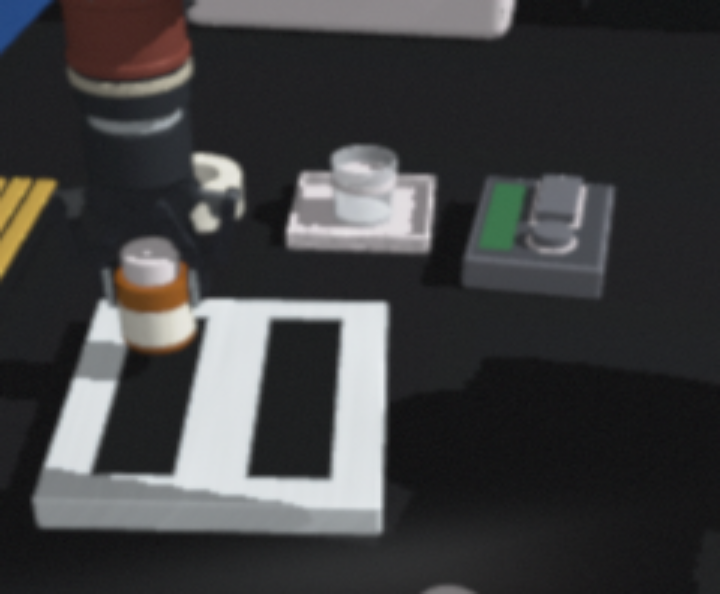

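Jar is held upright above the back stripe. Lowering slowly.

Emit:
play_rows(
  motion=[0, 0.04, 0.4, -0.04, 0, 0, 0, 0.3, 0, 0, 0, 0, 0.2, 0, 0, 0, 0, 0, 0, 0, 0, 0, 0, 0, 0],
)

```text
clock: 17.72
tcp_pos: [0.6598, -0.0366, 0.084]
tcp_rot: [0.706, -0.705, -0.047, 0.048]
contact_force: [-0.6, 0.4, -2.1]
opening: 0.64
```

```bash
python3 g.py .6598 -.0355 .0785
```

```text
t 17.72 tcp [ 0.66  -0.037  0.084] yaw 7.75 twist units 0.05 F [-0.589  0.405 -2.098] op 0.640 tilt -0.9999987800536515
  units x,y,z: [0.004 0.183 0.035]
```

Emit:
play_rows(
  motion=[0, 0, 0.14, 0.03, 0, 0, 0, 0.05, 0, 0, 0, 0, 0.02, 0, 0, 0, 0, 0, 0, 0],
)

```text
clock: 18.05
tcp_pos: [0.6603, -0.036, 0.0785]
tcp_rot: [-0.705, 0.706, 0.048, -0.048]
contact_force: [0.4, -1.1, -1.7]
opening: 0.64
```

Emit:
play_rows(
  motion=[0, 0, 0.05, 0, 0, 0, 0, 0, 0, 0, 0, 0, 0, 0, 0],
)

```text
clock: 18.3
tcp_pos: [0.6605, -0.0361, 0.0779]
tcp_rot: [-0.705, 0.706, 0.048, -0.047]
contact_force: [-2.5, 0.9, 6.0]
opening: 0.639
```

Contact at 6 N, so I release and lift clear.

Emit:
play_rows(
  motion=[0.8, 0, 0, 0, 0, 0.85, 0, 0, 0, 0, 0.85, 0, 0, 0, 0, 0.85, 0, 0, 0, 0, 0.85, 0, -0.4, 0, 0, 0.9, 0, -1, 0, 0, 1, 0, -1, 0, 0, 1, 0, -1, 0, 0, 1, 0, -0.8, 1, 0, 1, 0, 0, 1, 0, 1, 0, 0, 1, 0],
)

```text
clock: 19.22
tcp_pos: [0.6493, 0.0537, 0.2063]
tcp_rot: [-0.705, 0.706, 0.049, -0.046]
contact_force: [0.3, 0.7, 0.1]
opening: 1.005
```

```bash
python3 g.py .4322 .3655 .2;python3 -c "
from h import *
S=cap('scene','s5.png')"
```

```text
t 19.22 tcp [0.649 0.054 0.206] yaw 7.65 twist units 0.03 F [0.261 0.674 0.068] op 1.005 tilt -0.9999895198010766
  units x,y,z: [-5.788  0.174 11.265]
```

View pics/s5.png

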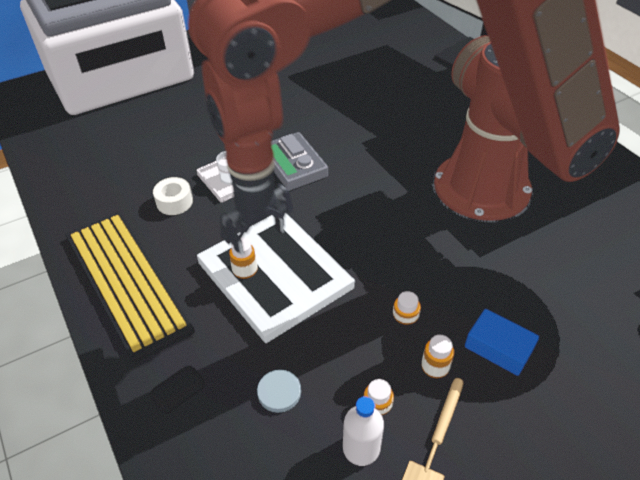

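Tall A stands on the back stripe at scene px (243,258); the others are where they were. On to tall B.

Emit:
play_rows(
  motion=[1, -0.5, 0, 0.8, 0, 1, -0.5, 0, 1, 0, 1, -0.5, 0, 1, 0, 1, -0.5, 0, 1, 0, 1, -0.5, 0, 1, 0, 1, -0.5, 0, 1, 0, 1, -0.5, 0, 1, 0, 1, -0.5, 0, 1, 0, 1, -0.5, 0, 1, 0, 1, -0.5, 0, 1, 0, 1, -0.5, 0, 0.4, 0, 1, -0.2, 0, 0, 0],
)

```text
clock: 20.27
tcp_pos: [0.4354, 0.3355, 0.2038]
tcp_rot: [0.706, -0.705, -0.049, 0.049]
contact_force: [-0.4, 0.8, -0.4]
opening: 0.996
```

Emit:
play_rows(
  motion=[1, 0, 0, 0, 0, 1, 0, 0, 0, 0],
)

```text
clock: 20.43
tcp_pos: [0.438, 0.333, 0.2036]
tcp_rot: [-0.705, 0.706, 0.048, -0.047]
contact_force: [-0.1, -0.0, 0.3]
opening: 1.0
```

```bash
python3 g.py .4322 .3655 .13
```

```text
t 20.43 tcp [0.438 0.333 0.204] yaw 7.74 twist units 0.05 F [-0.087 -0.016  0.253] op 1.000 tilt -0.9999995637537588
  units x,y,z: [-0.049  2.454  1.1  ]
```

Emit:
play_rows(
  motion=[1, -0.05, 0.4, 0.6, 0, 1, 0, 1, 0.5, 0, 1, 0, 1, 0, 0, 1, 0, 0, 0, 0, 1, 0, 0, 0, 0],
)

```text
clock: 20.85
tcp_pos: [0.4317, 0.3644, 0.1304]
tcp_rot: [-0.705, 0.706, 0.046, -0.048]
contact_force: [0.1, 0.2, 1.2]
opening: 0.999
```

```bash
python3 g.py .4322 .3655 .045; python3 -c "
from h import *
cap('wrist','w4.png')"
```

```text
t 20.85 tcp [0.432 0.364 0.13 ] yaw 7.65 twist units 0.03 F [0.095 0.211 1.205] op 0.999 tilt -0.999995113284329
  units x,y,z: [0.03  2.846 0.038]
```

View pics/w4.png

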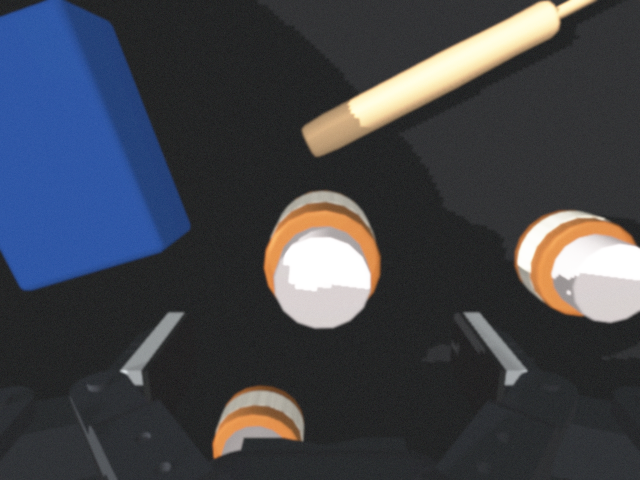

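Tall B's cap (323,280) is centred; the blue box corner is at (188,228), so I narrow the opening a bit for clearance.

Emit:
play_rows(
  motion=[0.88, 0, 0, 0.04, 0, 0.88, 0, 0.6, 0, 0, 0.88, 0, 1, 0, 0, 0.88, 0, 0.9, 0, 0, 0.88, 0, 0.35, 0, 0, 0.88, 0, 0, 0, 0, 0.88, 0, 0, 0, 0, 0, 0, 0, 0, 0, 0, 0, 0, 0, 0, 0, 0, 0, 0, 0, 0, 0, 0, 0, 0, 0, 0, 0, 0, 0],
)

```text
clock: 21.9
tcp_pos: [0.4324, 0.3678, 0.0478]
tcp_rot: [0.706, -0.705, -0.049, 0.047]
contact_force: [-2.0, -1.2, 9.2]
opening: 0.641
```

```bash
python3 g.py .4322 .3655 .045
```

```text
t 21.9 tcp [0.432 0.368 0.048] yaw 7.73 twist units 0.05 F [-1.992 -1.152  9.159] op 0.641 tilt -0.999996007567891
  units x,y,z: [-0.017  0.093 -0.074]
```

Emit:
play_rows(
  motion=[0, 0, -0.5, 0, 0, 0, 0, -1, 0, 0, 0, 0, -0.6, 0, 0, 0, 0, 0, 0, 0, 0, 0, 0, 0, 0],
)

```text
clock: 22.32
tcp_pos: [0.4325, 0.3677, 0.1103]
tcp_rot: [0.706, -0.705, -0.049, 0.047]
contact_force: [-0.6, 0.0, -2.7]
opening: 0.638
```

```bash
python3 g.py .6512 .0299 .11
```

```text
t 22.32 tcp [0.433 0.368 0.11 ] yaw 7.73 twist units 0.05 F [-0.608  0.033 -2.684] op 0.638 tilt -0.9999936235259814
  units x,y,z: [  5.708   0.009 -12.14 ]
```

Emit:
play_rows(
  motion=[0, 0.2, -0.1, -0.6, 0, 0, 0.5, -0.1, -1, 0, 0, 0.5, 0, -1, 0, 0, 0.5, 0, -1, 0, 0, 0.5, 0, -1, 0, 0, 0.5, 0, -1, 0, 0, 0.5, 0, -1, 0, 0, 0.5, 0, -1, 0, 0, 0.5, 0, -1, 0, 0, 0.5, 0, -1, 0, 0, 0.5, 0, -1, 0, 0, 0.4, 0, -0.7, 0],
)

```text
clock: 23.32
tcp_pos: [0.6441, 0.051, 0.1133]
tcp_rot: [-0.705, 0.706, 0.047, -0.048]
contact_force: [-0.2, 0.5, -2.1]
opening: 0.642
```

Emit:
play_rows(
  motion=[0, 0, 0, -0.4, 0, 0, 0, 0, 0, 0, 0, 0, 0, 0, 0],
)

```text
clock: 23.57
tcp_pos: [0.6441, 0.0416, 0.1134]
tcp_rot: [0.706, -0.705, -0.047, 0.048]
contact_force: [-0.4, 0.8, -2.1]
opening: 0.633
```

```bash
python3 g.py .6512 .0299 .0785
python3 - <<'E'
from h import *
S=cap('scene');D=cap('side')
a=cv2.resize(S['img'][190:350,180:370],None,fx=2.1,fy=2.1);b=cv2.resize(D['img'][170:330,220:410],None,fx=2.1,fy=2.1)
cv2.imwrite('pics/t2.png',np.hstack([a,b]))
E
```

```text
t 23.57 tcp [0.644 0.042 0.113] yaw 7.67 twist units 0.03 F [-0.401  0.848 -2.119] op 0.633 tilt -0.9999973123958426
  units x,y,z: [ 0.184  1.163 -0.42 ]
```

View pics/t2.png

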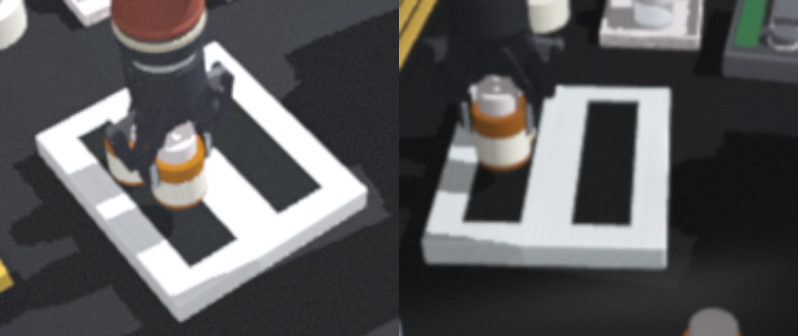

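Emit:
play_rows(
  motion=[0, 0.18, 0, -0.4, 0, 0, 0, 0.5, 0, 0, 0, 0, 0.4, 0, 0, 0, 0, 0.1, 0, 0, 0, 0, 0, 0, 0, 0, 0, 0, 0, 0],
)

```text
clock: 24.17
tcp_pos: [0.6518, 0.0311, 0.0844]
tcp_rot: [0.706, -0.705, -0.048, 0.048]
contact_force: [-0.4, -0.5, -2.9]
opening: 0.639
```

```bash
python3 g.py .6512 .0299 .0785
```

```text
t 24.17 tcp [0.652 0.031 0.084] yaw 7.76 twist units 0.05 F [-0.393 -0.509 -2.921] op 0.639 tilt -0.9999997153116591
  units x,y,z: [-0.026  0.198 -0.037]
```

Emit:
play_rows(
  motion=[0, -0.02, 0.13, -0.03, 0, 0, 0, 0.05, 0, 0, 0, 0, 0.02, 0, 0, 0, 0, 0, 0, 0],
)

```text
clock: 24.5
tcp_pos: [0.6516, 0.0297, 0.0786]
tcp_rot: [0.705, -0.705, -0.048, 0.048]
contact_force: [0.5, -0.2, -3.1]
opening: 0.642
```

Emit:
play_rows(
  motion=[0, 0, 0.05, 0, 0, 0, 0, 0, 0, 0, 0, 0, 0, 0, 0],
)

```text
clock: 24.75
tcp_pos: [0.6519, 0.0297, 0.0778]
tcp_rot: [-0.705, 0.706, 0.048, -0.047]
contact_force: [-2.1, -0.7, 4.8]
opening: 0.639
```

Emit:
play_rows(
  motion=[0.8, 0, 0, 0, 0, 0.85, 0, 0, 0, 0, 0.85, 0, 0, 0, 0, 0.85, 0, 0, 0, 0, 0.85, 0, -0.4, 0, 0, 0.9, 0, -1, 0, 0, 1, 0, -1, 0, 0, 1, 0, -1, 0, 0, 1, -0.5, -0.5, 1, 0, 1, -0.9, 0, 1, 0, 1, -0.9, 0, 1, 0],
)

```text
clock: 25.67
tcp_pos: [0.5715, 0.1102, 0.196]
tcp_rot: [0.706, -0.705, -0.048, 0.046]
contact_force: [-0.4, 1.3, -0.1]
opening: 1.001
```

Emit:
play_rows(
  motion=[1, -1, 0, 0.9, 0, 1, -1, 0, 0.8, 0, 1, -1, 0, 0.4, 0, 1, -1, 0, 0.2, 0, 1, 0, 0, 0, 0, 1, 0, 0, 0, 0],
)

```text
clock: 26.17
tcp_pos: [0.4421, 0.1622, 0.1952]
tcp_rot: [0.706, -0.705, -0.049, 0.048]
contact_force: [-0.1, -0.6, 1.1]
opening: 1.002
```

```bash
python3 g.py .4083 .2297 .1;python3 - <<'E'
from h import *
S=cap('scene');D=cap('side')
a=cv2.resize(S['img'][190:350,180:370],None,fx=2.1,fy=2.1);b=cv2.resize(D['img'][170:330,220:410],None,fx=2.1,fy=2.1)
cv2.imwrite('pics/t3.png',np.hstack([a,b])); cv2.imwrite('pics/d3.png',D['img'])
E
```

```text
t 26.17 tcp [0.442 0.162 0.195] yaw 7.81 twist units 0.06 F [-0.103 -0.642  1.1  ] op 1.002 tilt -0.9999993419578834
  units x,y,z: [-0.814  3.173  2.381]
```

View pics/t3.png

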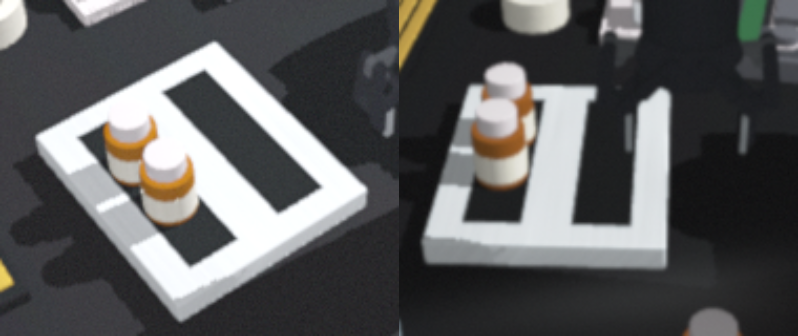

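View pics/d3.png

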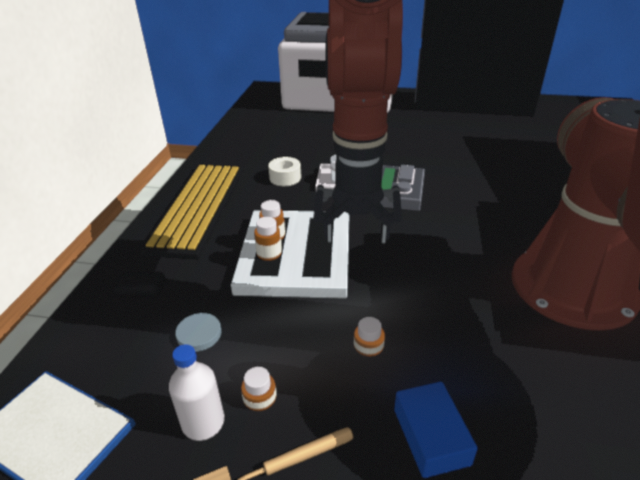

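Both tall jars stand on the back stripe (scene px ≈ (242,258),(260,275)). Next is short C.

Emit:
play_rows(
  motion=[1, -0.3, 0, 0.8, 0, 1, -0.3, 0.3, 0.9, 0, 1, -0.2, 1, 0.68, 0, 1, 0, 1, 0, 0, 1, 0, 0.5, 0, 0, 1, 0, 0, 0, 0, 1, 0, 0, 0, 0],
)

```text
clock: 26.85
tcp_pos: [0.4102, 0.2292, 0.1099]
tcp_rot: [-0.705, 0.706, 0.047, -0.048]
contact_force: [0.1, 0.4, 0.6]
opening: 1.0
```

```bash
python3 g.py .4083 .2297 .026; python3 -c "
from h import *
cap('wrist','w5.png')"
```

```text
t 26.85 tcp [0.41  0.229 0.11 ] yaw 7.69 twist units 0.04 F [0.075 0.383 0.631] op 1.000 tilt -0.999999269531291
  units x,y,z: [-0.057  2.796  0.027]
```

View pics/w5.png

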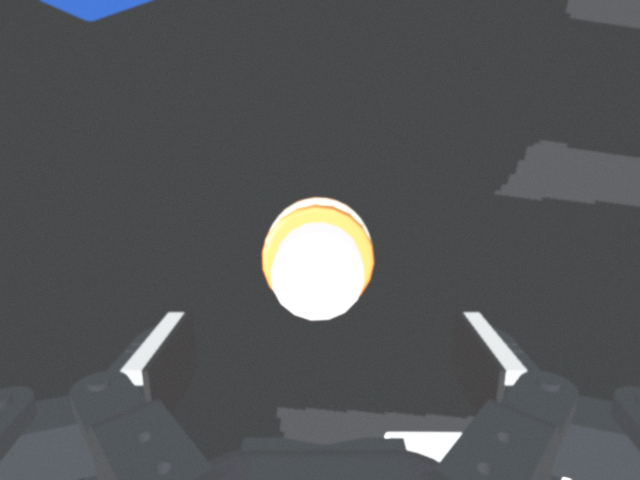

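Short C's cap (318,270) is centred; descend and grip.

Emit:
play_rows(
  motion=[0.9, -0.06, 0.6, 0, 0, 0.9, 0, 1, 0, 0, 0.9, 0, 0.8, 0, 0, 0.9, 0, 0.36, 0, 0, 0.9, 0, 0, 0, 0, 0.9, 0, 0, 0, 0, 0.9, 0, 0, 0, 0],
)

```text
clock: 27.48
tcp_pos: [0.4094, 0.2295, 0.0288]
tcp_rot: [0.706, -0.705, -0.048, 0.047]
contact_force: [0.0, 0.1, -0.0]
opening: 0.901
```

```bash
python3 g.py .4083 .2297 .026
```

```text
t 27.48 tcp [0.409 0.229 0.029] yaw 7.70 twist units 0.04 F [ 0.031  0.105 -0.   ] op 0.901 tilt -0.9999966198990943
  units x,y,z: [-0.037  0.092  0.012]
```

Emit:
play_rows(
  motion=[0, 0, 0, 0, 0, 0, 0, 0, 0, 0, 0, 0, 0, 0, 0, 0, 0, 0, 0, 0, 0, 0, 0, 0, 0, 0, 0, 0, 0, 0],
)

```text
clock: 27.98
tcp_pos: [0.4087, 0.2294, 0.0288]
tcp_rot: [0.706, -0.705, -0.048, 0.047]
contact_force: [-2.2, -1.1, 15.3]
opening: 0.635
```

```bash
python3 g.py .4083 .2297 .026
```

```text
t 27.98 tcp [0.409 0.229 0.029] yaw 7.73 twist units 0.05 F [-2.247 -1.09  15.262] op 0.635 tilt -0.9999976412773175
  units x,y,z: [-0.012  0.093  0.011]
```

Emit:
play_rows(
  motion=[0, 0, -0.5, 0, 0, 0, 0, -1, 0, 0, 0, 0, -0.6, 0, 0, 0, 0, 0, 0, 0, 0, 0, 0, 0, 0],
)

```text
clock: 28.4
tcp_pos: [0.4087, 0.2295, 0.0913]
tcp_rot: [0.706, -0.705, -0.049, 0.047]
contact_force: [-0.4, 0.1, -2.2]
opening: 0.632
```

```bash
python3 g.py .5508 -.0499 .1
```

```text
t 28.4 tcp [0.409 0.229 0.091] yaw 7.74 twist units 0.05 F [-0.352  0.098 -2.232] op 0.632 tilt -0.999995806654149
  units x,y,z: [ 3.439 -0.286 -9.866]
```

Emit:
play_rows(
  motion=[0, 0.1, -0.1, -0.6, 0, 0, 0.3, 0, -1, 0, 0, 0.3, 0, -1, 0, 0, 0.4, 0, -1, 0, 0, 0.4, 0, -1, 0, 0, 0.4, 0, -1, 0, 0, 0.4, 0, -1, 0, 0, 0.4, 0, -1, 0, 0, 0.4, 0, -1, 0, 0, 0.35, 0, -0.8, 0, 0, 0, 0, -0.4, 0, 0, 0, 0, 0, 0],
)

```text
clock: 29.4
tcp_pos: [0.5499, -0.0506, 0.0919]
tcp_rot: [-0.705, 0.706, 0.046, -0.047]
contact_force: [-1.1, -0.1, -1.8]
opening: 0.637
```

Emit:
play_rows(
  motion=[0, 0, 0, 0, 0, 0, 0, 0, 0, 0],
)

```text
clock: 29.57
tcp_pos: [0.5487, -0.0473, 0.0925]
tcp_rot: [0.706, -0.705, -0.047, 0.049]
contact_force: [-0.3, 0.2, -1.3]
opening: 0.633
```

```bash
python3 g.py .5508 -.0499 .0595
python3 - <<'E'
from h import *
S=cap('scene');D=cap('side')
a=cv2.resize(S['img'][190:350,180:370],None,fx=2.1,fy=2.1);b=cv2.resize(D['img'][170:330,220:410],None,fx=2.1,fy=2.1)
cv2.imwrite('pics/t4.png',np.hstack([a,b]))
E
```

```text
t 29.57 tcp [ 0.549 -0.047  0.092] yaw 7.76 twist units 0.05 F [-0.284  0.156 -1.317] op 0.633 tilt -0.9999975629378134
  units x,y,z: [ 0.06   1.098 -0.098]
```

View pics/t4.png

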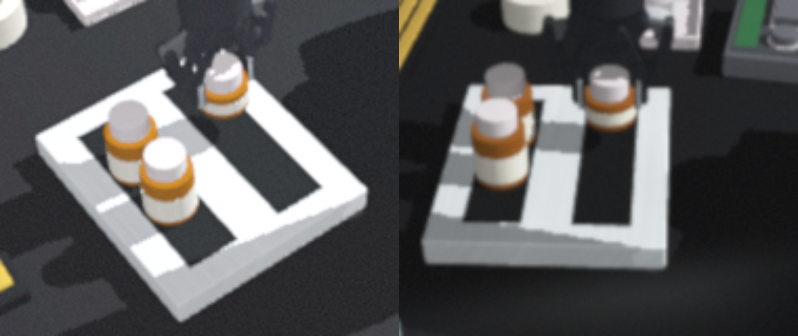

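Short C hangs upright over the front stripe. Lowering.

Emit:
play_rows(
  motion=[0, 0.06, 0.4, -0.1, 0, 0, 0, 0.4, 0, 0, 0, 0, 0.15, 0, 0, 0, 0, 0.05, 0, 0, 0, 0, 0, 0, 0, 0, 0, 0, 0, 0],
)

```text
clock: 30.17
tcp_pos: [0.5522, -0.0509, 0.0634]
tcp_rot: [-0.705, 0.706, 0.048, -0.048]
contact_force: [-1.1, 0.4, -1.3]
opening: 0.633
```

```bash
python3 g.py .5508 -.0499 .0595
```

```text
t 30.17 tcp [ 0.552 -0.051  0.063] yaw 7.74 twist units 0.05 F [-1.096  0.386 -1.342] op 0.633 tilt -0.9999999920802223
  units x,y,z: [-0.043  0.129  0.039]
```

Emit:
play_rows(
  motion=[0, -0.04, 0.1, 0.03, 0, 0, 0, 0.03, 0, 0, 0, 0, 0, 0, 0, 0, 0, 0, 0, 0],
)

```text
clock: 30.5
tcp_pos: [0.5509, -0.0503, 0.0595]
tcp_rot: [-0.705, 0.706, 0.048, -0.048]
contact_force: [-0.1, 0.6, -1.7]
opening: 0.636
```

Emit:
play_rows(
  motion=[0, 0, 0.04, 0, 0, 0, 0, 0, 0, 0, 0, 0, 0, 0, 0],
)

```text
clock: 30.75
tcp_pos: [0.5511, -0.0503, 0.0589]
tcp_rot: [-0.705, 0.706, 0.048, -0.047]
contact_force: [-1.8, 1.4, 5.8]
opening: 0.632
```

Emit:
play_rows(
  motion=[0.8, 0, 0, 0, 0, 0.85, 0, 0, 0, 0, 0.85, 0, 0, 0, 0, 0.85, 0, 0, 0, 0, 0.85, 0, -0.4, 0, 0, 0.9, 0, -1, 0, 0, 1, 0, -1, 0, 0, 1, 0, -1, 0, 0, 1, 0, -1, 0, 1, 1, 0, 0, 0, 1, 1, 0, 0, 0, 1, 1, 0, 0, 0, 1],
)

```text
clock: 31.75
tcp_pos: [0.5512, -0.0503, 0.1908]
tcp_rot: [-0.703, 0.703, -0.077, 0.078]
contact_force: [0.2, 0.7, -1.8]
opening: 1.002
```

Emit:
play_rows(
  motion=[1, 0, 0, 0, 1, 1, 0, 0, 0, 1, 1, 0, 0, 0, 1, 1, 0, 0, 0, 1, 1, 0, 0, 0, 1, 1, 0, 0, 0, 1, 1, 0, 0, 0, 1, 1, 0, 0, 0, 0.7, 1, 0, 0, 0, 0],
)

```text
clock: 32.5
tcp_pos: [0.5508, -0.0503, 0.1901]
tcp_rot: [-0.638, 0.638, -0.304, 0.304]
contact_force: [-0.6, -0.1, 1.0]
opening: 0.999
```

```bash
python3 g.py .575 .373 .19;python3 - <<'E'
from h import *
D=cap('side','d6.png')
E
```

```text
t 32.5 tcp [ 0.551 -0.05   0.19 ] yaw -50.93 twist units -11.69 F [-0.594 -0.087  1.013] op 0.999 tilt -0.9999999935230739
  units x,y,z: [-10.444   0.003   9.52 ]
```

View pics/d6.png

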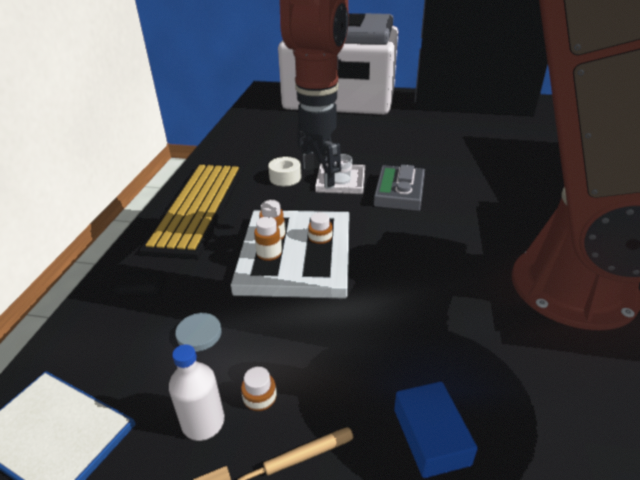

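Emit:
play_rows(
  motion=[1, -0.6, 0, 0.5, 0, 1, -0.9, 0, 0.8, 0, 1, -0.9, 0, 0.8, 0, 1, -0.9, 0, 0.8, 0, 1, -0.9, 0, 0.8, 0, 1, -0.9, 0, 0.8, 0, 1, -0.9, 0, 0.8, 0, 1, -0.9, 0, 0.8, 0, 1, -0.9, 0, 0.8, 0, 1, -0.9, 0, 0.8, 0, 1, -0.8, 0, 0.8, 0, 1, -0.4, 0, 0.4, 0],
)

```text
clock: 33.55
tcp_pos: [0.5693, 0.3525, 0.1899]
tcp_rot: [0.64, -0.639, 0.302, -0.301]
contact_force: [-0.9, -0.3, -0.4]
opening: 0.999
```

Emit:
play_rows(
  motion=[1, 0, 0, 0, 0, 1, 0, 0, 0, 0],
)

```text
clock: 33.72
tcp_pos: [0.5694, 0.3493, 0.1896]
tcp_rot: [-0.639, 0.64, -0.302, 0.302]
contact_force: [0.7, -0.7, 0.6]
opening: 1.002
```

```bash
python3 g.py .575 .373 .11; python3 -c "
from h import *
cap('wrist','w6.png')"
```

```text
t 33.72 tcp [0.569 0.349 0.19 ] yaw -50.56 twist units -11.61 F [ 0.727 -0.66   0.649] op 1.002 tilt -0.999999705223346
  units x,y,z: [-0.491  2.653  0.647]
```

View pics/w6.png

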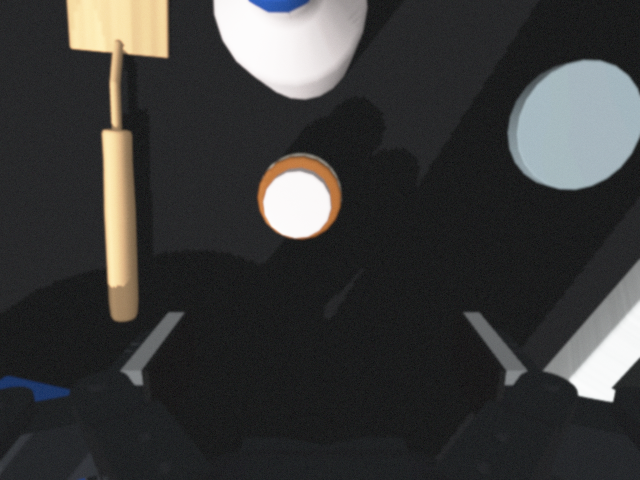

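The bottle (290,40) lies well ahead of the jar (298,205), and the rotated jaws will clear it. Coming down.

Emit:
play_rows(
  motion=[1, -0.25, 0.2, 0.35, 0, 1, -0.24, 0.5, 0.3, 0, 1, 0, 1, 0, 0, 1, 0, 0.9, 0, 0, 1, 0, 0, 0, 0, 1, 0, 0, 0, 0],
)

```text
clock: 34.27
tcp_pos: [0.5749, 0.3712, 0.1111]
tcp_rot: [-0.638, 0.64, -0.304, 0.303]
contact_force: [-0.1, 0.9, 0.7]
opening: 0.999
```

```bash
python3 g.py .575 .373 .026; python3 -c "
from h import *
cap('wrist','w7.png')"
```

```text
t 34.27 tcp [0.575 0.371 0.111] yaw -50.81 twist units -11.66 F [-0.076  0.854  0.691] op 0.999 tilt -0.9999947230504036
  units x,y,z: [-0.041  2.837  0.049]
```

View pics/w7.png

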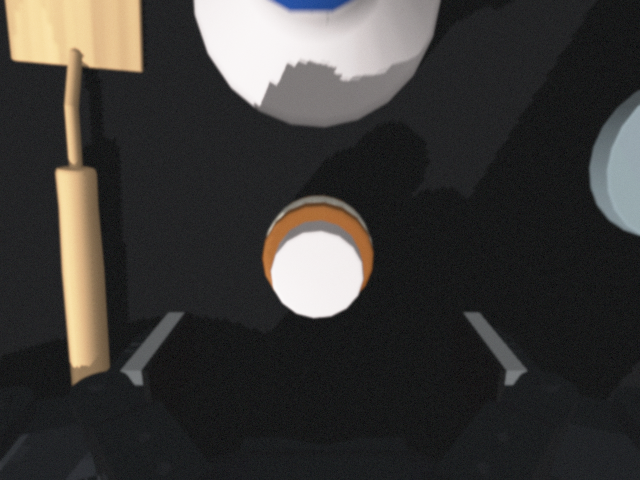

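Emit:
play_rows(
  motion=[0.9, -0.06, 0.6, 0.03, 0, 0.9, 0, 1, 0, 0, 0.9, 0, 0.8, 0, 0, 0.9, 0, 0.4, 0, 0, 0.9, 0, 0, 0, 0, 0.9, 0, 0, 0, 0, 0.9, 0, 0, 0, 0],
)

```text
clock: 34.9
tcp_pos: [0.5767, 0.375, 0.0305]
tcp_rot: [0.64, -0.638, 0.302, -0.304]
contact_force: [0.3, 0.6, -0.2]
opening: 0.9
```

Emit:
play_rows(
  motion=[0, 0, 0, 0, 0, 0, 0, 0, 0, 0, 0, 0, 0, 0, 0, 0, 0, 0, 0, 0, 0, 0, 0, 0, 0, 0, 0, 0, 0, 0],
)

```text
clock: 35.4
tcp_pos: [0.5762, 0.375, 0.0304]
tcp_rot: [0.64, -0.638, 0.302, -0.304]
contact_force: [-1.8, -1.2, 9.5]
opening: 0.633
```

Emit:
play_rows(
  motion=[0, 0, -0.5, 0, 0, 0, 0, -1, 0, 0, 0, 0, -0.6, 0, 0, 0, 0, 0, 0, 0, 0, 0, 0, 0, 0],
)

```text
clock: 35.82
tcp_pos: [0.576, 0.3748, 0.0926]
tcp_rot: [0.64, -0.638, 0.303, -0.304]
contact_force: [-0.1, -0.1, -2.7]
opening: 0.628
```

```bash
python3 g.py .5422 .0155 .1
```

```text
t 35.82 tcp [0.576 0.375 0.093] yaw -50.77 twist units -11.65 F [-0.125 -0.076 -2.725] op 0.628 tilt -0.9999963355833948
  units x,y,z: [ 8.564 -0.265 -8.445]
```

Emit:
play_rows(
  motion=[0, 0.5, -0.2, -0.5, 0, 0, 0.9, -0.2, -0.9, 0, 0, 0.9, 0, -0.9, 0, 0, 0.9, 0, -0.9, 0, 0, 0.9, 0, -0.9, 0, 0, 0.5, 0, -0.5, 0, 0, 0, 0, 0, -0.6, 0, 0, 0, 0, -1, 0, 0, 0, 0, -1, 0, 0, 0, 0, -1, 0, 0, 0, 0, -1, 0, 0, 0, 0, -1],
)

```text
clock: 36.82
tcp_pos: [0.5545, 0.1799, 0.1017]
tcp_rot: [-0.693, 0.694, -0.139, 0.137]
contact_force: [0.5, -0.0, -2.4]
opening: 0.634
```

Emit:
play_rows(
  motion=[0, 0, 0, 0, -1, 0, 0, 0, 0, -1, 0, 0, 0, 0, -1, 0, 0, 0, 0, -1, 0, 0, 0, 0, -1, 0, 0, 0, 0, -1, 0, 0, 0, 0, 0, 0, 0, 0, 0, 0],
)

```text
clock: 37.48
tcp_pos: [0.5548, 0.18, 0.1021]
tcp_rot: [-0.706, 0.706, 0.043, -0.044]
contact_force: [-0.5, -0.3, -2.3]
opening: 0.631
```

```bash
python3 g.py .5422 .0155 .1
```

```text
t 37.48 tcp [0.555 0.18  0.102] yaw 7.08 twist units -0.08 F [-0.489 -0.31  -2.297] op 0.631 tilt -0.9999983924535105
  units x,y,z: [-1.092  0.074 -5.39 ]
```

Run:
```python
from h import *
S=cap('scene');D=cap('side')
a=cv2.resize(S['img'][200:340,190:360],None,fx=4.4,fy=4.2,interpolation=cv2.INTER_CUBIC);b=cv2.resize(D['img'][190:300,225:360],None,fx=5.5,fy=5.4,interpolation=cv2.INTER_CUBIC)
cv2.imwrite('pics/t5a.png',cv2.resize(S['img'][210:340,190:350],None,fx=4.5,fy=4.5,interpolation=cv2.INTER_CUBIC));cv2.imwrite('pics/t5b.png',cv2.resize(D['img'][190:300,225:365],None,fx=5,fy=5,interpolation=cv2.INTER_CUBIC))
```

```text
(no output)
```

View pics/t5a.png

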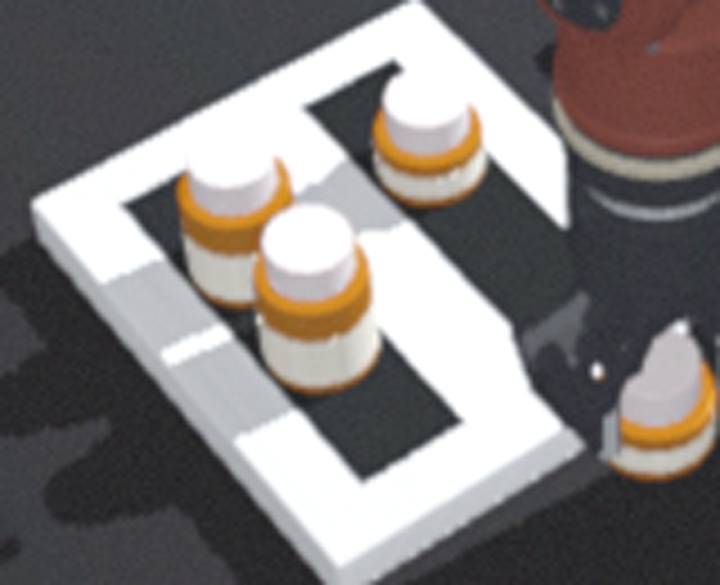

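View pics/t5b.png

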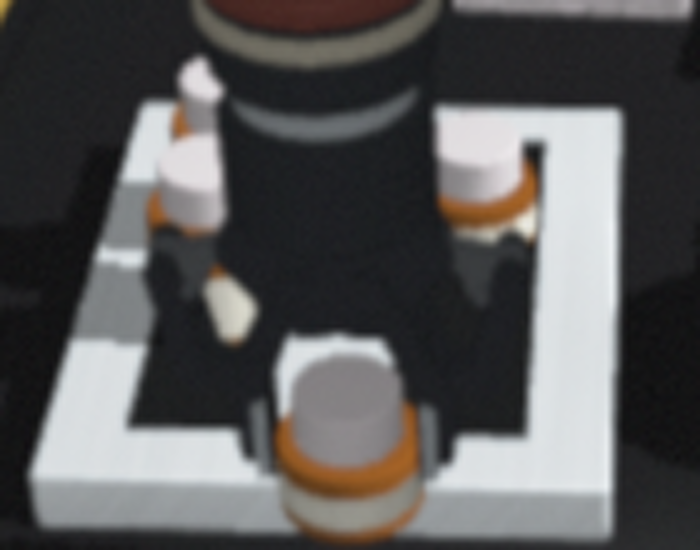

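Run:
```python
from h import *
np.set_printoptions(precision=4,suppress=True)
S=cap('scene')
k=4.5;o=(190,210)
px=lambda p:((p[0]+.5)/k-.5+o[0],(p[1]+.5)/k-.5+o[1])
def edge(p,z,rad,s):
    u=px(p);q=onz(S,*u,z)[:2];h=q-ray(S,*u)[0][:2];h/=np.linalg.norm(h);return q+s*rad*h
F=np.array([.5465,-.0172]);B=np.array([.6555,-.0028]);ex=np.array([.991,.1305]);ey=np.array([-.1305,.991])
for n,p,z,rad,s,c in [('A foot',(238,306),.03,.028,1,B),('A top',(232,144),.114,.021,-1,B),('B top',(308,203),.114,.021,-1,B),('B foot',(319,392),.03,.028,1,B),('C top',(426,64),.084,.021,-1,F),('C foot',(430,206),.03,.028,1,F)]:
    e=edge(p,z,rad,s); print(n,e,'deck xy mm',1e3*(e-c)@ex,1e3*(e-c)@ey)
```

```text
A foot [ 0.6663 -0.0436] deck xy mm 5.371070551301489 -41.83538485428386
A top [ 0.6627 -0.0226] deck xy mm 4.560943815832092 -20.556827741438102
B top [0.6487 0.0292] deck xy mm -2.5450174281092934 32.62726617736252
B foot [0.6545 0.0247] deck xy mm 2.566385255554623 27.349566614852254
C top [ 0.5482 -0.0494] deck xy mm -2.495523633283898 -32.125470359499545
C foot [ 0.5513 -0.0519] deck xy mm 0.19671339330943116 -35.00307105624682
```

Placements agree with the TCP release points within a few mm. Continue with short D.

Emit:
play_rows(
  motion=[0, -0.2, 0, -0.7, 0, 0, -0.2, 0, -0.9, 0, 0, -0.25, 0, -1, 0, 0, -0.25, 0, -1, 0, 0, -0.2, 0, -1, 0, 0, 0, 0, -0.6, 0, 0, 0, 0, -0.2, 0, 0, 0, 0, 0, 0, 0, 0, 0, 0, 0, 0, 0, 0, 0, 0],
)

```text
clock: 38.47
tcp_pos: [0.5431, 0.0164, 0.1031]
tcp_rot: [0.706, -0.706, -0.045, 0.045]
contact_force: [-0.6, 1.0, -2.5]
opening: 0.629
```

```bash
python3 g.py .5422 .0155 .061
```

```text
t 38.47 tcp [0.543 0.016 0.103] yaw 7.26 twist units -0.05 F [-0.559  0.995 -2.516] op 0.629 tilt -0.9999998813784317
  units x,y,z: [-0.033  1.402 -0.025]
```

Emit:
play_rows(
  motion=[0, -0.03, 0.5, -0.02, 0, 0, 0, 0.5, 0, 0, 0, 0, 0.25, 0, 0, 0, 0, 0.05, 0, 0, 0, 0, 0, 0, 0, 0, 0, 0, 0, 0],
)

```text
clock: 38.97
tcp_pos: [0.5427, 0.015, 0.0646]
tcp_rot: [-0.706, 0.706, 0.045, -0.045]
contact_force: [0.3, -0.1, -1.4]
opening: 0.638
```

```bash
python3 g.py .5422 .0155 .061
```

```text
t 38.97 tcp [0.543 0.015 0.065] yaw 7.26 twist units -0.05 F [ 0.252 -0.066 -1.379] op 0.638 tilt -0.9999998892498377
  units x,y,z: [-0.015  0.12   0.02 ]
```

Emit:
play_rows(
  motion=[0, 0, 0.1, 0.02, 0, 0, 0, 0.03, 0, 0, 0, 0, 0, 0, 0, 0, 0, 0, 0, 0],
)

```text
clock: 39.3
tcp_pos: [0.5424, 0.0152, 0.0605]
tcp_rot: [-0.706, 0.706, 0.045, -0.044]
contact_force: [-0.7, -0.1, -1.8]
opening: 0.632
```

Emit:
play_rows(
  motion=[0, 0, 0.04, 0, 0, 0, 0, 0, 0, 0, 0, 0, 0, 0, 0],
)

```text
clock: 39.55
tcp_pos: [0.5425, 0.0151, 0.0603]
tcp_rot: [-0.706, 0.706, 0.045, -0.044]
contact_force: [-4.4, 1.0, 12.6]
opening: 0.635
```

Emit:
play_rows(
  motion=[0.8, 0, 0, 0, 0, 0.85, 0, 0, 0, 0, 0.85, 0, 0, 0, 0, 0.85, 0, 0, 0, 0, 0.85, 0, -0.4, 0, 0, 0.9, 0, -1, 0, 0, 1, 0, -1, 0, 0, 1, -0.3, -1, 0, 0, 1, -1, -1, 0, 0, 1, -1, 0, -0.5, 0, 1, -1, 0, -0.5, 0, 1, -1, 0, -0.5, 0],
)

```text
clock: 40.55
tcp_pos: [0.4196, -0.046, 0.1909]
tcp_rot: [-0.705, 0.706, 0.045, -0.045]
contact_force: [-0.5, -1.0, 0.4]
opening: 0.994
```

Emit:
play_rows(
  motion=[0, -1, 0, -0.9, 0, 0, -0.5, 0, -1, 0, 0, -0.2, 0, -1, 0, 0, 0, 0, -1, 0, 0, 0, 0, -1, 0, 0, 0, 0, -0.5, 0, 0, 0, 0, 0, 0, 0, 0, 0, 0, 0],
)

```text
clock: 41.22
tcp_pos: [0.39, -0.2127, 0.1902]
tcp_rot: [0.706, -0.705, -0.044, 0.044]
contact_force: [0.2, 0.7, -0.6]
opening: -0.004
```

```bash
python3 g.py .3675 -.3505 .085
python3 - <<'E'
from h import *
S=cap('scene','s9.png');D=cap('side','d9.png')
cv2.imwrite('pics/t6a.png',cv2.resize(S['img'][210:340,190:360],None,fx=4.5,fy=4.5,interpolation=cv2.INTER_CUBIC));cv2.imwrite('pics/t6b.png',cv2.resize(D['img'][190:300,225:365],None,fx=5,fy=5,interpolation=cv2.INTER_CUBIC))
E
```

```text
t 41.22 tcp [ 0.39  -0.213  0.19 ] yaw 7.15 twist units -0.07 F [ 0.232  0.732 -0.578] op -0.004 tilt -0.9999993049406654
  units x,y,z: [-1.315  3.503 -4.468]
```

View pics/t6a.png

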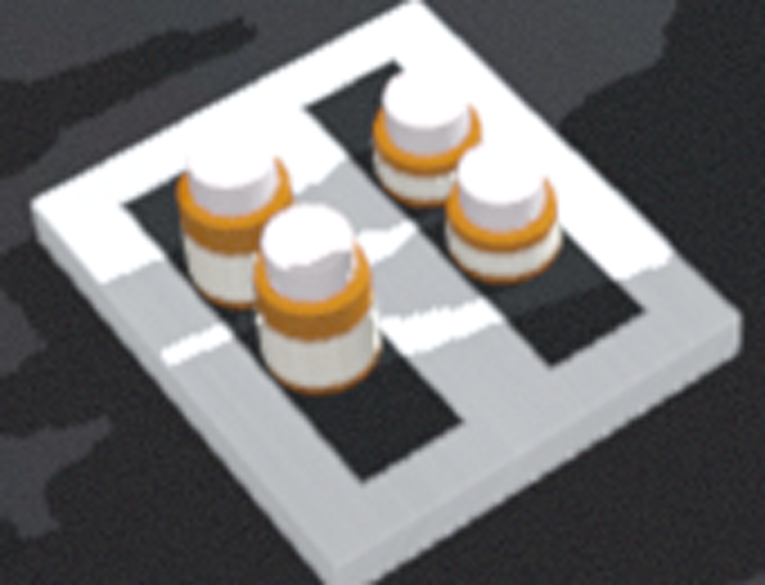

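View pics/t6b.png

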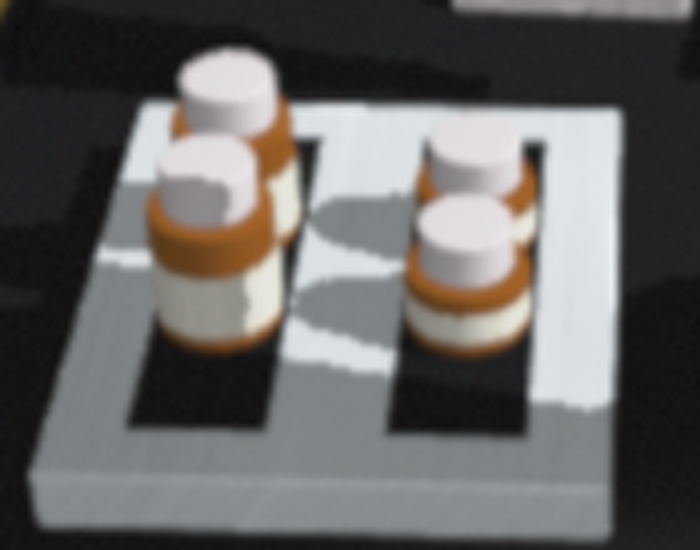

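View pics/s9.png

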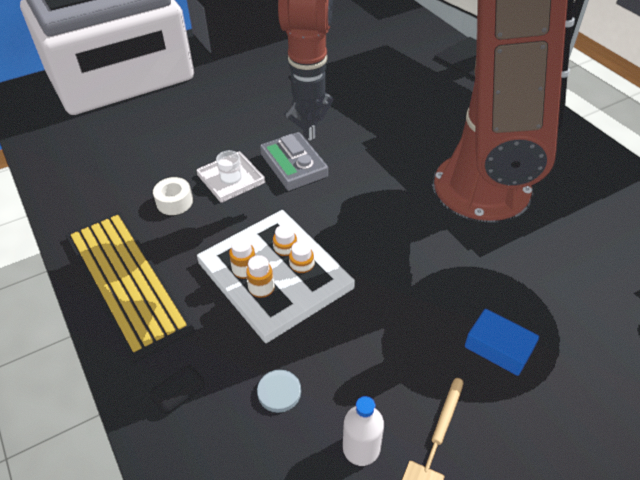

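Run:
```python
from h import *
S=cap('scene');D=cap('side')
def edge(c,k,o,p,z,rad,s):
    u=((p[0]+.5)/k-.5+o[0],(p[1]+.5)/k-.5+o[1]);q=onz(c,*u,z)[:2];h=q-ray(c,*u)[0][:2];h/=np.linalg.norm(h);return q+s*rad*h
F=np.array([.5465,-.0172]);B=np.array([.6555,-.0028]);ex=np.array([.991,.1305]);ey=np.array([-.1305,.991])
s=(S,4.5,(190,210));d=(D,5,(225,190))
for n,v,p,z,rad,sg,c in [('A dtop',d,(228,47),.114,.021,-1,B),('B dtop',d,(208,133),.114,.021,-1,B),('B dfoot',d,(220,354),.03,.028,1,B),('C dtop',d,(475,115),.084,.021,-1,F),('D dtop',d,(466,194),.084,.021,-1,F),('D dfoot',d,(466,355),.03,.028,1,F),('D stop',s,(503,142),.084,.021,-1,F),('D sfoot',s,(503,283),.03,.028,1,F)]:
    e=edge(*v,p,z,rad,sg); print(n,e.round(4),'deck mm',(1e3*(e-c)@ex).round(1),(1e3*(e-c)@ey).round(1))
```

```text
A dtop [ 0.6608 -0.0413] deck mm 0.2 -38.9
B dtop [0.6506 0.0276] deck mm -0.9 30.8
B dfoot [0.6553 0.0283] deck mm 3.9 30.9
C dtop [ 0.5506 -0.0479] deck mm 0.1 -30.9
D dtop [0.5428 0.0139] deck mm 0.4 31.3
D dfoot [0.5454 0.0105] deck mm 2.6 27.6
D stop [0.5412 0.0167] deck mm -0.8 34.3
D sfoot [0.5428 0.0117] deck mm 0.1 29.2
```

All four jars are upright, on-line within about 4 mm, with gaps of roughly 5–14 mm. Now the bar key.

Emit:
play_rows(
  motion=[0, -0.3, 0, -0.8, 0, 0, -0.3, 0, -1, 0, 0, -0.3, 0.3, -1, 0, 0, -0.3, 1, -1, 0, 0, -0.12, 1, -0.67, 0, 0, 0, 1, 0, 0, 0, 0, 0.2, 0, 0, 0, 0, 0, 0, 0, 0, 0, 0, 0, 0, 0, 0, 0, 0, 0],
)

```text
clock: 42.25
tcp_pos: [0.3691, -0.3495, 0.0885]
tcp_rot: [-0.705, 0.706, 0.046, -0.045]
contact_force: [-1.0, 0.7, 0.7]
opening: 0.002
```

```bash
python3 g.py .3675 -.3505 .07; python3 -c "
from h import *
cap('wrist','w8.png')"
```

```text
t 42.25 tcp [ 0.369 -0.35   0.088] yaw 7.31 twist units -0.04 F [-1.026  0.721  0.698] op 0.002 tilt -0.99999749891445
  units x,y,z: [-0.059  0.616 -0.023]
```

View pics/w8.png

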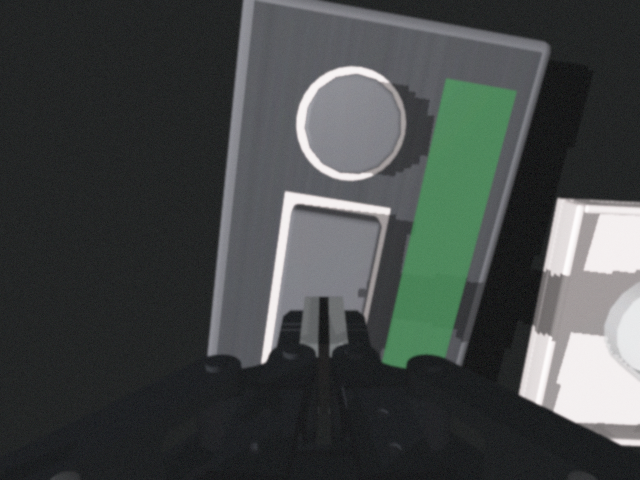

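The fingers (324,320) are over the bar key (column ≈320 at that row). Descend to near contact, then step.

Emit:
play_rows(
  motion=[0, -0.05, 0.3, -0.02, 0, 0, 0, 0.28, 0, 0, 0, 0, 0, 0, 0, 0, 0, 0, 0, 0],
)

```text
clock: 42.63
tcp_pos: [0.3666, -0.3502, 0.069]
tcp_rot: [0.706, -0.706, -0.045, 0.045]
contact_force: [0.5, 0.8, 0.5]
opening: 0.004
```

Emit:
play_rows(
  motion=[0, 0, 0.08, 0, 0, 0, 0, 0, 0, 0, 0, 0, 0, 0, 0],
)

```text
clock: 42.88
tcp_pos: [0.3667, -0.3503, 0.067]
tcp_rot: [0.706, -0.706, -0.045, 0.045]
contact_force: [-1.7, 1.6, 4.9]
opening: 0.004
```

Emit:
play_rows(
  motion=[0, 0, 0.05, 0, 0, 0, 0, 0, 0, 0, 0, 0, 0, 0, 0],
)

```text
clock: 43.13
tcp_pos: [0.3667, -0.3503, 0.0656]
tcp_rot: [0.706, -0.706, -0.045, 0.045]
contact_force: [-0.4, 1.9, 4.6]
opening: 0.002
```

Emit:
play_rows(
  motion=[0, 0, 0.05, 0, 0, 0, 0, 0, 0, 0, 0, 0, 0, 0, 0],
)

```text
clock: 43.38
tcp_pos: [0.3667, -0.3502, 0.0638]
tcp_rot: [0.706, -0.706, -0.045, 0.045]
contact_force: [0.1, 1.2, 2.8]
opening: 0.002
```

Emit:
play_rows(
  motion=[0, 0, 0.04, 0, 0, 0, 0, 0, 0, 0, 0, 0, 0, 0, 0],
)

```text
clock: 43.63
tcp_pos: [0.3667, -0.3503, 0.0626]
tcp_rot: [0.706, -0.706, -0.045, 0.045]
contact_force: [0.2, 1.8, 3.4]
opening: 0.001
```

Force dropped from about 5 N to about 3 N at ~6.4 mm: clicked. Retracting.

Emit:
play_rows(
  motion=[0, 0, -0.3, 0, 0, 0, 0, -0.8, 0, 0, 0, 0, -1, 0, 0, 0, 0, -1, 0, 0, 0, 0, -1, 0, 0, 0, 0, -0.5, 0, 0, 0, 0, 0, 0, 0, 0, 0, 0, 0, 0],
)

```text
clock: 44.3
tcp_pos: [0.3669, -0.3508, 0.2016]
tcp_rot: [-0.705, 0.706, 0.045, -0.044]
contact_force: [0.6, 0.8, -0.7]
opening: 0.003
```

```bash
python3 g.py .3675 -.3505 .07; python3 -c "
from h import *
cap('scene','s10.png');cap('side','d10.png')"
```

```text
t 44.3 tcp [ 0.367 -0.351  0.202] yaw 7.23 twist units -0.05 F [ 0.605  0.777 -0.72 ] op 0.003 tilt -0.9999980869513455
  units x,y,z: [0.016 4.387 0.015]
```

View pics/s10.png

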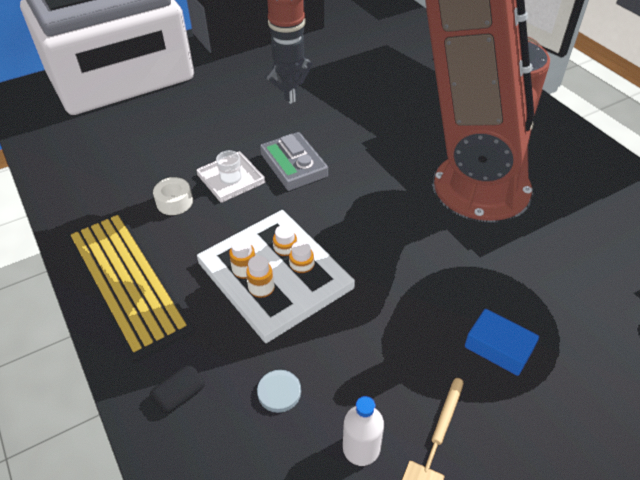

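View pics/d10.png

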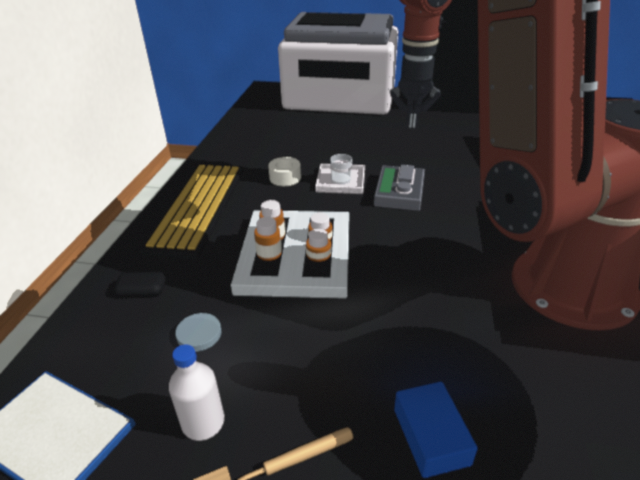

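Final views: four jars upright in two rows (scene px (242,258),(260,275) / (285,240),(301,257)), beaker in the tray (229,165), bystanders unmoved, arm clear.

```bash
python3 -c "
from h import *
print(r.job_done())"
```

```text
the job is handed in; nothing more can be done
None
```

The job is done and handed in at about 44 s of the 210 s allowed.

- **Round key:** I pressed it first. The force rose to about 5 N, then fell to about 3 N at roughly 6.5 mm of travel, and I let it back up.
- **Beaker:** It stands upright in the returns tray, released about 1 mm from the measured centre.
- **Jars:** Only two tall jars were present. They stand on the back stripe and the two short jars on the front stripe.
- **Bar key:** I pressed it last. The force fell from about 5 N to about 3 N at roughly 6.4 mm, and I let it back up.

**Last checks:** The final pictures show all four jars upright, the beaker in the tray, both keys up, the other items where they were, and the arm clear.

- **Row alignment:** The jars measure within about 4 mm of their stripe centre lines, apart from one tall-jar foot reading of 5 mm.
- **Gaps:** The neighbour gaps come out at about 5–14 mm. The views disagree with each other by a few mm.
- **Discarded reading:** One cap reading, for the far tall jar in the scene view, was about 20 mm off because the white cap blended into the deck. I discarded it in favour of the side view and the release position.

I saw no knocked item and no slip of the grip during the run.

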